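Chute test of pressed feed blocks

ROBOT

A 6-joint arm with a two-finger parallel gripper is mounted at the origin on a cart in front of the work surface, level with it; the furniture and walls round the work are solid. World frame = base frame: x ahead of the robot, y to its left, z up, the work surface at z = 0. Lengths are in m, angles in rad, forces in N, time in s.
With the tool pointing down it reaches from about 0.25 to 0.775 m from the base axis. Payload 4 kg.
Tool frame: the origin (TCP) lies between the finger pads; the fingertips stand 14 mm ahead of it and the grasp point (between the pads) lies 5 mm behind it; z points along the fingers, y is the line along which they close (so a half turn about z gives the same grasp; the last joint's range is limited). The gripper opens to 94 mm and grips with 3 to 60 N. Pads are 16 mm wide; open, the fingers measure 119 mm over their backs; the gripper's body (75 mm by 177 mm) begins 78 mm behind the grasp point.
Start: joints at [-0.103, 0.087, 1.371, -0, 1.684, -0.103], TCP at [0.55, -0, 0.197] pointing down, gripper open.
Joint ranges: [-3.1, 3.1], [-0.76, 2.03], [0.27, 2.55], [-1.08, 4.22], [0.17, 2.65], [-2.57, 2.57]. Speed limits (rad/s): [2.79, 2.79, 3.14, 3.14, 3.14, 3.14].

INTERFACE

Orientations are given as [roll, pitch, yaw] about the fixed x, y, z axes, in that order (R = Rz(yaw) Ry(pitch) Rx(roll)).
In Python, from bench import robot, snapshot gives the robot as it stands.
- The arm moves only by the tool carry_out, never from a script. Its argument "motion" is text: rows parted by semicolons, each of 4 numbers parted by spaces: the shift along the tool's x, y, z each as a share of 0.15 m, from -1 to 1, then the turn about the tool's z as a share of 180 degrees, from -1 to 1. A call has exactly 8 rows; each row is the pose to reach, as a shift and turn from the pose commanded when the call began, along the tool's axes at that moment, turning the shorter way round; what a row does not reach only later rows make up. A row lasts 1/10 s, in which the tool goes at most 50 mm and 8.59 degrees, less where a joint would pass 70% of its speed; a pose out of reach is approached as far as the arm can. A call with a number of a shift or a turn outside -1 to 1 is refused whole. A call with a gripper value outside its range is refused whole. "grip" is the opening, from -1 (shut) to 1 (fully open), set as the call begins (left out, the last holds). The fingers move at their own pace and stop on an object; the grip force is fixed at half the most. Time passes only in rows, so rows that repeat a pose let the fingers close, or fill a call up. It gives the time, the measured TCP pose, the force, the opening and the grip force at its end, in the units of the state.
- robot.get_obs(): the state, without advancing time (a new reading comes with each control period).
- snapshot(name): name is "scene" or "side" or "wrist"; returns a dict with "image" (400x640x3 uint8, red, green, blue), "fx", "fy", "cx", "cy" (pixels), "distortion" ([k1, k2, p1, p2, k3] as OpenCV has them; the pictures are not rectified), "pose" (4x4, takes a point from camera to world coordinates); the wrist camera has in their place "hand_eye" (4x4, takes a point from camera to tool coordinates, whose origin is the TCP and whose axes are the flange's). Camera axes: x right, y up, looking along -z (the intrinsics and any distortion apply to the point x, -y, -z); pixel columns grow to the right and rows downward; lengths in m; the calibration is good to about 2 mm. A picture is of the moment at which its call begins: read the wrist's pose just before it. There is no depth.
- robot.close_job(): hands the job in; it is judged then, once.
The state is a dict: "time": time; "joint_positions": joint angles; "qvel": joint speeds; "joint_torque": joint torques, N m; "tool_pos": TCP position; "ee_rot": TCP orientation; "wrist_force": force on the tool from outside, world axes, zero at the start; "wrist_torque": the same for the moment, N m; "width": finger opening in m; "finger_force": force on a finger pad.
Only numpy, scipy, OpenCV 4.12 (cv2) and the standard library are available. Lean on these libraries where they do the work, as an engineer would, in place of code of your own. Each camera call takes 0.05 s, during which the arm holds its last target. There are 200 camera calls.

TASK

Run a chute test on all the pressed feed blocks lying on the table: push the half-open slide gate of the chute fully home, stand the steel catch tray from the rubber mat squarely under the chute's spout, then lay every block on the chute behind the shut gate. When all are loaded and the tray is still in place, pull the gate knob fully out to its detent so that the blocks slide down into the tray, and once they are all down push the knob fully home again. Finally set the tray with all the blocks in it back in the middle of the rubber mat (any block that missed the tray is put into it), leaving the dropper bottle, the petri dish and the hand lens alone.

Things in the scene. Friction and masses are not known exactly. Their poses are not given: they have to be found in the camera images.
- chute_stand: Fixed chute stand: aluminium trough on four legs over a grey base plate 110 x 250 mm. Origin on the table; z up; y: horizontal direction in which blocks slide, towards the spout; x: across the trough, knob on the -x side. Trough floor tilted 27 degrees: its height is z = 75 + 0.51 x (120 - y) mm, from the upper end y = -180 to the spout's lip y = +120; the gate is at y = +40.
- load (a point): Point on the trough's floor near its upper end (stand y = -120 mm, 197 mm above the table) where blocks can be laid on, long side across the trough. Floor 72 mm wide, walls lean outward to 97 mm at their top, 37 mm above the floor. It is slippery: a block let go here slides down to the shut gate or to the block before it; four fill about 130 mm above the gate. Axes as the stand's.
- catch (a point): Point on the table under the spout, 60 mm beyond the lip (stand y = +180 mm). The tray catches when it stands on the table with the centre of its floor over this point (within 25 mm), its x and y along the stand's (within 0.2 rad); its near wall is then just under the lip, whose underside is 70 mm above the table. Axes as the stand's.
- gate (a joint): Slide gate, m: 0 = fully home (trough shut), 0.076 = fully out (trough open); grows as the knob is pulled along the stand's -x. A sprung detent ball holds it at each end: about 8 N to pull it over a bump 8 mm from either end; within some 6 mm of an end the detent draws it in. In between it stays where it is left (1.5 N of friction). Left half open at the start.
- knob (a point): Centre of the gate's black pull knob: a cylinder 33 mm in diameter, 28 mm long, axis along the stand's x, about 130 mm above the table, free all round (nearest guide 23 mm behind its back face); moves with the gate.
- tray_floor (a point): Open steel catch tray, 130 x 150 x 50 mm outside (its x, y, z), walls and floor 4 mm, 0.4 kg. This point is the centre of its inner floor, 4 mm above its underside; z up. It stands on the rubber mat at the start. Its grip tab stands on its -x wall.
- tray_tab (a point): Grip point of the tray's upright tab: plate 10 mm thick (along the tray's x) and 50 mm wide (along its y), just outside the middle of the -x wall; top edge 95 mm above the tray's underside, the tray's rim at 50 mm. This point is 78 mm above the underside, 70 mm in -x from the tray's centre; axes as the tray's.
- mat: Fixed thin black rubber mat 150 x 170 x 2 mm (its x, y, z); origin: centre of its underside, on the table. The tray belongs in its middle, centre within 40 mm along each of the mat's axes, any heading.
- dropper: Amber dropper bottle, 33 mm across, 102 mm tall, origin under its centre: leave alone.
- dish: Covered petri dish, 90 mm across, 15 mm high, origin under its centre: leave alone.
- lens: Hand lens lying flat, 127 x 52 x 9 mm, origin under its centre: leave alone.
- block_1_mid (a point): Pressed cork-brown feed block, a rounded brick 62 x 36 x 30 mm (its x, y, z), 60 g, lying flat on the table at the start with z up. All blocks are alike. This point is its centre (15 mm above its underside). May be absent (None).
- block_2_mid (a point): Another block like block_1_mid: 62 x 36 x 30 mm, its centre. May be absent (None).
- block_3_mid (a point): Another block like block_1_mid: 62 x 36 x 30 mm, its centre. May be absent (None).
- block_4_mid (a point): Another block like block_1_mid: 62 x 36 x 30 mm, its centre. May be absent (None).
Things that resemble listed ones, but are neither listed nor needed, are in the scene too. Leave any green or red look-alike of the part that bears block_2_mid alone.

How it is judged:
By the outcome, as a careful person would: the job done as asked, in the order asked, and still so for the second after the job is handed in, with the robot touching nothing.
Of block_1, block_2, block_3, block_4 only 2 to 4 are there at a start; the rules pass over those that are not, and their reading is None.
At some moment in a run one of tray, block_1, block_2, block_3, block_4 may be knocked a few centimetres aside while the robot is not near it.
Once in a run the grip may slacken for a moment while it holds something.
It also fails if it takes over 210 s, if anything falls off the work surface, if the arm or the gripper's body presses on something with over 40 N, if the wrist force passes 120 N, or if a joint passes its speed limit or range.

## Working session

There is one attempt and no reset: what is moved stays moved. The work goes in short steps, Python scripts to look and compute and a tool call to move; the robot and the scene stay as the last step left them, time stands still between calls to the robot, and variables do not carry over. Pictures are saved under pics/ and viewed, at most 14 in all, crops included, and the job is handed in when it is done.

Besides the shell and the picture viewer there is one more tool, called after "Emit:" as name(argument=value, ...), one argument or row to a line, values as JSON. carry_out: Moves the arm, as the interface text tells. Shift numbers are shares of 0.15 m and turn numbers shares of 180 degrees, none past 1 either way. Its arguments: {"type":"object","properties":{"motion":{"type":"string"},"grip":{"type":"number"}},"required":["motion"]}

```bash
ls; mkdir -p pics; cat > h.py <<'E'
import numpy as np, cv2, pickle
from bench import robot, snapshot
from scipy.spatial.transform import Rotation as R
def snap(n,fn=None):
    o=robot.get_obs(); s=snapshot(n)
    if 'hand_eye' in s:
        T=np.eye(4);T[:3,:3]=R.from_euler('xyz',o['ee_rot']).as_matrix();T[:3,3]=o['tool_pos'];s['pose']=T@np.array(s['hand_eye'])
    if fn:
        cv2.imwrite('pics/%s.png'%fn,s['image'][:,:,::-1]);pickle.dump(s,open('pics/%s.pkl'%fn,'wb'))
    return s
def load(fn): return pickle.load(open('pics/%s.pkl'%fn,'rb'))
def rays(s,uv):
    K=np.array([[s['fx'],0,s['cx']],[0,s['fy'],s['cy']],[0,0,1.]])
    p=cv2.undistortPoints(np.array(uv,float).reshape(-1,1,2),K,np.array(s['distortion'],float))[:,0]
    d=np.c_[p[:,0],-p[:,1],-np.ones(len(p))]@np.array(s['pose'])[:3,:3].T
    return np.array(s['pose'])[:3,3],d
def onz(s,uv,z):
    c,d=rays(s,uv); return c+d*((z-c[2])/d[:,2])[:,None]
def tri(s1,u1,s2,u2):
    c1,d1=rays(s1,[u1]);c2,d2=rays(s2,[u2]);d1=d1[0];d2=d2[0]
    t=np.linalg.lstsq(np.c_[d1,-d2],c2-c1,rcond=None)[0]
    a=c1+t[0]*d1;b=c2+t[1]*d2;return (a+b)/2,np.linalg.norm(a-b)
def proj(s,P):
    T=np.linalg.inv(np.array(s['pose']));q=np.atleast_2d(P)@T[:3,:3].T+T[:3,3]
    K=np.array([[s['fx'],0,s['cx']],[0,s['fy'],s['cy']],[0,0,1.]])
    return cv2.projectPoints(q*[1,-1,-1],np.zeros(3),np.zeros(3),K,np.array(s['distortion'],float))[0][:,0]
E
python3 - <<'E'
from h import *
np.set_printoptions(precision=4,suppress=True)
for n in ['scene','side','wrist']:
    s=snap(n,n+'0');print(n,s['fx'],s['distortion'],s['pose'])
print(robot.get_obs())
print(s['hand_eye'])
E
```

```text
pics
scene 451.3792723771901 [0.0426 0.     0.     0.     0.    ] [[ 0.87    0.3046 -0.3877 -0.0367]
 [-0.4927  0.5691 -0.6583 -0.7973]
 [ 0.0201  0.7638  0.6452  1.0169]
 [ 0.      0.      0.      1.    ]]
side 399.35841622683955 [-0.0124  0.      0.      0.      0.    ] [[ 0.998   0.008  -0.0626  0.4269]
 [-0.0601  0.4244 -0.9035 -0.9107]
 [ 0.0194  0.9054  0.424   0.6184]
 [ 0.      0.      0.      1.    ]]
wrist 351.8327685340462 [-0.0184  0.      0.      0.      0.    ] [[ 1.     -0.0013  0.0016  0.5494]
 [ 0.0009  0.9662  0.2577  0.0738]
 [-0.0018 -0.2577  0.9662  0.3846]
 [ 0.      0.      0.      1.    ]]
{'time': 0.15, 'joint_positions': array([-0.1031,  0.0878,  1.3719, -0.    ,  1.6836, -0.1031]), 'qvel': array([ 0.0014, -0.0017, -0.0039,  0.0016, -0.0002, -0.0005]), 'joint_torque': array([  0.0012, -34.0636, -30.2795,   0.0719,   0.0304,  -0.0001]), 'tool_pos': array([0.5496, 0.    , 0.1961]), 'ee_rot': array([-3.1399, -0.0002,  1.5708]), 'wrist_force': array([-0.7432,  0.3857, -0.414 ]), 'wrist_torque': array([ 0.0479, -0.003 ,  0.0145]), 'finger_force': 0.0, 'width': 0.09423540857273777}
[[ 0.0009  0.9662  0.2579  0.0738]
 [ 1.     -0.0008 -0.0003 -0.0005]
 [-0.0001  0.2579 -0.9662 -0.1886]
 [ 0.      0.      0.      1.    ]]
```

View images.

View pics/scene0.png

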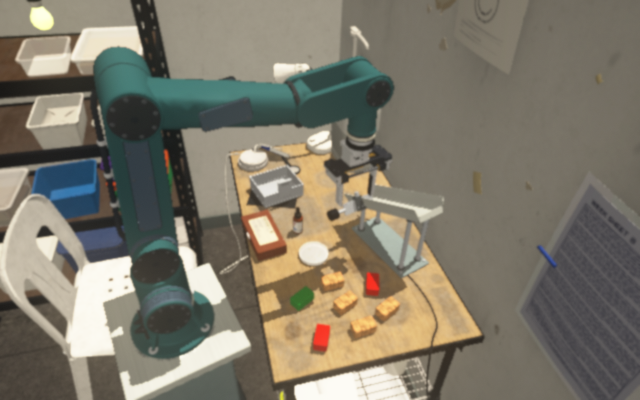

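View pics/side0.png

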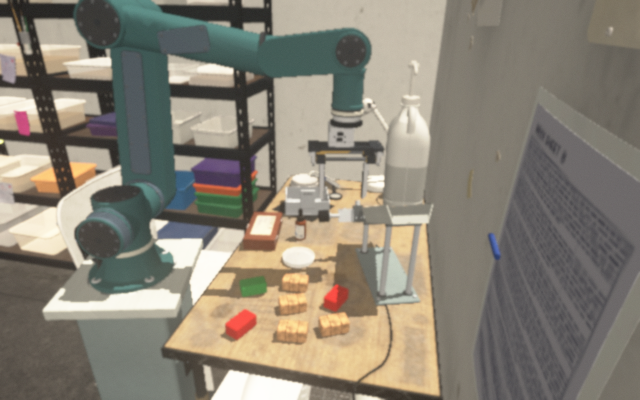

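```bash
python3 - <<'E'
from h import *
a=cv2.imread('pics/scene0.png')[130:330,225:465];b=cv2.imread('pics/side0.png')[170:350,230:450]
cv2.imwrite('pics/c1.png',cv2.resize(a,None,fx=3,fy=3,interpolation=2)[:600])
s=load('scene0');print(onz(s,[(332,281),(345,302),(362,326),(387,308)],.03))
s=load('side0');print(onz(s,[(295,282),(292,303),(292,330),(334,323)],.015))
E
```

```text
[[ 0.41997216 -0.10163957  0.03      ]
 [ 0.41364217 -0.18074022  0.03      ]
 [ 0.41191842 -0.26560022  0.03      ]
 [ 0.50160546 -0.2507911   0.03      ]]
[[ 0.42960757 -0.09047432  0.015     ]
 [ 0.42207446 -0.17082979  0.015     ]
 [ 0.42200994 -0.25873718  0.015     ]
 [ 0.51305907 -0.24091329  0.015     ]]
```

View pics/c1.png

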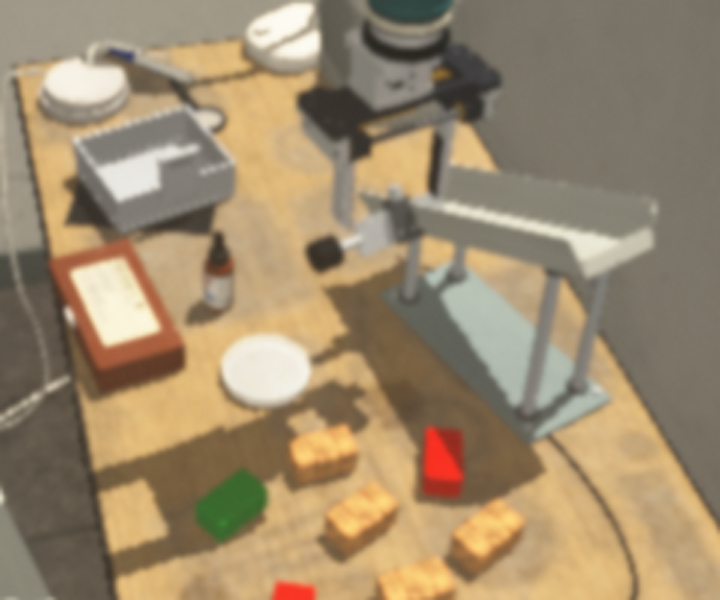

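View pics/wrist0.png

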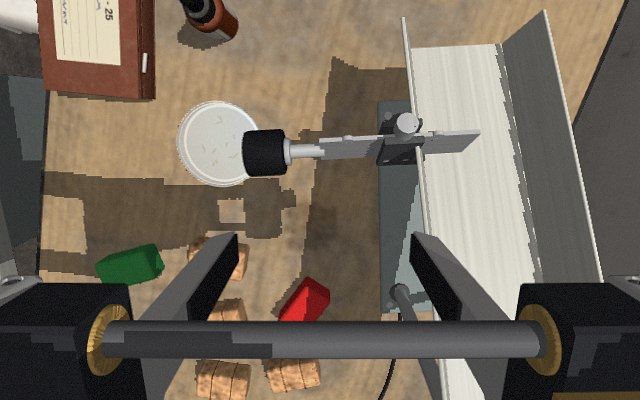

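```bash
python3 - <<'E'
from h import *
np.set_printoptions(precision=4,suppress=True)
s=load('scene0');w=load('wrist0')
f=lambda c:(225+c[0]/3,130+c[1]/3)
print('plate',onz(s,[f(c) for c in [(385,293),(532,438),(608,397)]],.006)); print('wplate',onz(w,[(378,101)],.006))
print('knob',onz(w,[(266,152)],.13),tri(s,f((325,252)),w,(266,152)))
print('knob back face top/bot',onz(w,[(287,131),(287,174),(244,131),(244,176)],.13))
print('spout lip top wall', onz(w,[(414,50),(500,44)],.075), onz(w,[(404,17),(546,11)],.11))
print('tray rim',onz(s,[f(c) for c in [(75,150),(188,108),(235,165),(120,210)]],.05))
print('dropper',onz(s,[f((217,305))],0),'dish',onz(w,[(219,144)],.015))
print('blocks wr',onz(w,[(225,380),(292,376)],.03))
E
```

```text
plate [[ 0.607   0.0747  0.006 ]
 [ 0.6216 -0.1666  0.006 ]
 [ 0.7221 -0.1599  0.006 ]]
wplate [[0.605  0.0786 0.006 ]]
knob [[0.5071 0.0414 0.13  ]] (array([0.5068, 0.0423, 0.1328]), np.float64(0.0019902070369672456))
knob back face top/bot [[0.5227 0.0563 0.13  ]
 [0.5219 0.0252 0.13  ]
 [0.492  0.0563 0.13  ]
 [0.4902 0.0237 0.13  ]]
spout lip top wall [[0.6229 0.1183 0.075 ]
 [0.6933 0.1234 0.075 ]] [[0.606  0.1353 0.11  ]
 [0.7075 0.1401 0.11  ]]
tray rim [[0.3909 0.4151 0.05  ]
 [0.5452 0.429  0.05  ]
 [0.5428 0.3019 0.05  ]
 [0.3919 0.29   0.05  ]]
dropper [[0.4401 0.1503 0.    ]] dish [[0.4391 0.0351 0.015 ]]
blocks wr [[ 0.4287 -0.2486  0.03  ]
 [ 0.5105 -0.2422  0.03  ]]
```

Emit:
carry_out(
  motion="0.28 -0.29 0 -0.05;0.28 -0.29 0 -0.1;0.28 -0.29 0 -0.15;0.28 -0.29 0 -0.2;0.28 -0.29 0 -0.24;0.28 -0.29 0 -0.28;0.28 -0.29 0 -0.32;0.28 -0.29 0 -0.35",
  grip=1,
)

```text
time: 0.95
tool_pos: [0.5062, 0.042, 0.1966]
ee_rot: [-3.141, -0.001, 2.675]
wrist_force: [-0.4, 0.8, -0.4]
width: 0.0943
finger_force: 0.0
```

Emit:
carry_out(
  motion="0 0 0 -0.05;0 0 0 -0.1;0 0 0 -0.14;0 0 0 -0.17;0 0 0 -0.17;0 0 0 -0.17;0 0 0 -0.17;0 0 0 -0.17",
)

```text
time: 1.75
tool_pos: [0.5065, 0.042, 0.197]
ee_rot: [3.142, 0.0, -3.08]
wrist_force: [-0.4, 0.1, -0.0]
width: 0.0941
finger_force: 0.0
```

```bash
python3 - <<'E'
from h import *
snap('wrist','w1');o=robot.get_obs();print(o['tool_pos'],o['ee_rot'],o['joint_positions'])
E
```

```text
[0.50651092 0.04198484 0.19696194] [-3.14158760e+00  4.09557479e-05 -3.07941405e+00] [-2.88922588e-02 -6.09785518e-03  1.46742690e+00 -1.32003759e-06
  1.68022237e+00 -1.66186733e+00]
```

View pics/w1.png

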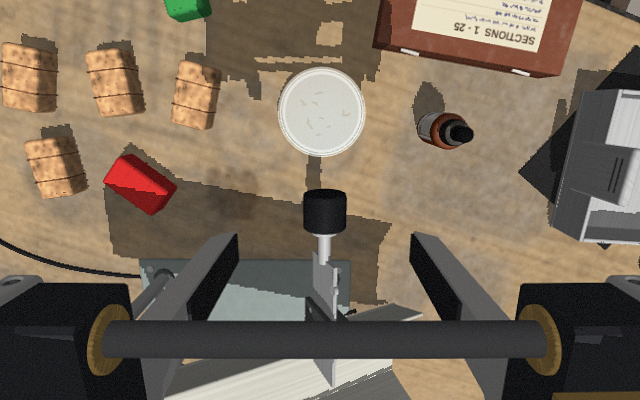

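Emit:
carry_out(
  motion="0 0 0.2 0;0 0 0.35 0;0 0 0.45 0;0 0 0.48 0;0 0 0.48 0;0 0 0.48 0;0 0 0.48 0;0 0 0.48 0",
)

```text
time: 2.6
tool_pos: [0.5072, 0.042, 0.1261]
ee_rot: [-3.141, 0.002, -3.079]
wrist_force: [-0.8, 0.0, 0.4]
width: 0.0941
finger_force: 0.0
```

Emit:
carry_out(
  motion="0 0 0 0;0 0 0 0;0 0 0 0;0 0 0 0;0 0 0 0;0 0 0 0;0 0 0 0;0 0 0 0",
  grip=-1,
)

```text
time: 3.4
tool_pos: [0.5065, 0.042, 0.125]
ee_rot: [-3.142, 0.0, -3.079]
wrist_force: [0.8, 0.1, 0.7]
width: 0.0335
finger_force: 0.6
```

Emit:
carry_out(
  motion="-0.03 0 0 0;-0.06 0 0 0;-0.09 0 0 0;-0.12 0 0 0;-0.15 0 0 0;-0.18 0 0 0;-0.2 0 0 0;-0.2 0 0 0",
)

```text
time: 4.2
tool_pos: [0.537, 0.0441, 0.125]
ee_rot: [3.141, 0.001, -3.079]
wrist_force: [0.3, 1.7, 0.7]
width: 0.0319
finger_force: 29.9
```

Emit:
carry_out(
  motion="-0.02 0 0 0;-0.04 0 0 0;-0.06 0 0 0;-0.08 0 0 0;-0.1 0 0 0;-0.1 0 0 0;-0.1 0 0 0;-0.1 0 0 0",
)

```text
time: 5.0
tool_pos: [0.5501, 0.0448, 0.1249]
ee_rot: [3.141, -0.003, -3.079]
wrist_force: [-4.7, 1.6, 2.5]
width: 0.0314
finger_force: 30.0
```

Emit:
carry_out(
  motion="-0.02 0 0 0;-0.04 0 0 0;-0.06 0 0 0;-0.06 0 0 0;-0.06 0 0 0;-0.06 0 0 0;-0.06 0 0 0;-0.06 0 0 0",
)

```text
time: 5.8
tool_pos: [0.5591, 0.0453, 0.1244]
ee_rot: [3.142, -0.003, -3.079]
wrist_force: [-5.4, 1.9, 2.0]
width: 0.0314
finger_force: 30.0
```

```bash
python3 - <<'E'
from h import *
snap('wrist','w2')
E
```

```text
(no output)
```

View pics/w2.png

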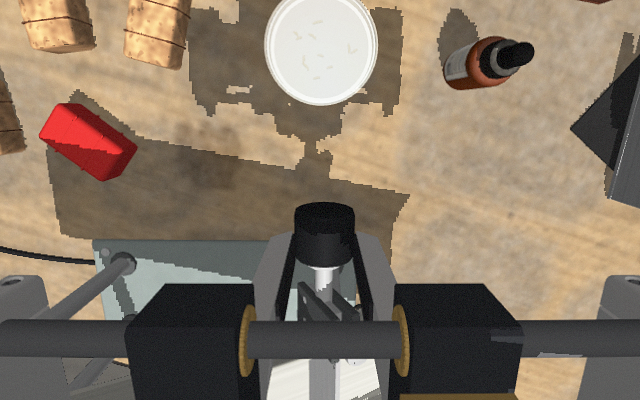

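```bash
python3 - <<'E'
from h import *
w=load('w2');print(onz(w,[(325,204),(325,238),(325,268)],.142),onz(w,[(325,204),(325,238),(325,268)],.13))
w=load('w1');print(onz(w,[(325,190),(325,212),(325,233)],.142))
E
```

```text
[[0.53195274 0.04329296 0.142     ]
 [0.55021289 0.0444759  0.142     ]
 [0.56715703 0.04557378 0.142     ]] [[0.53527178 0.04355063 0.13      ]
 [0.55481095 0.04481643 0.13      ]
 [0.57294194 0.04599121 0.13      ]]
[[0.48923096 0.04088451 0.142     ]
 [0.50555789 0.04192753 0.142     ]
 [0.52166858 0.04295687 0.142     ]]
```

Emit:
carry_out(
  motion="0 0 0 0;0 0 0 0;0 0 0 0;0 0 0 0;0.1 0 0 0;0.2 0 0 0;0.3 0 0 0;0.3 0 0 0",
  grip=0.2,
)

```text
time: 6.65
tool_pos: [0.5148, 0.0424, 0.1253]
ee_rot: [-3.141, 0.001, -3.079]
wrist_force: [0.9, -0.8, 0.6]
width: 0.0561
finger_force: 0.0
```

Emit:
carry_out(
  motion="0 0 0 0;0 0 0 0;0 0 0 0;0 0 0 0;0 0 0 0;0 0 0 0;0 0 0 0;0 0 0 0",
  grip=-1,
)

```text
time: 7.45
tool_pos: [0.5155, 0.0426, 0.125]
ee_rot: [3.142, 0.0, -3.079]
wrist_force: [-0.4, 0.3, 0.1]
width: 0.0006
finger_force: 0.0
```

Emit:
carry_out(
  motion="-0.04 0 0 0;-0.07 0 0 0;-0.09 0 0 0;-0.11 0 0 0;-0.13 0 0 0;-0.13 0 0 0;-0.13 0 0 0;-0.13 0 0 0",
)

```text
time: 8.25
tool_pos: [0.5276, 0.0433, 0.125]
ee_rot: [-3.141, -0.018, -3.079]
wrist_force: [-20.3, -1.7, 11.1]
width: 0.0004
finger_force: 9.9
```

Emit:
carry_out(
  motion="0.2 0 0 0;0.2 0 -0.3 0;0.2 0 -0.6 0;0.2 0.3 -0.9 0;0.2 0.6 -1 0;0.2 0.9 -1 0;0.2 1 -1 0;0.2 1 -1 0",
)

```text
time: 9.05
tool_pos: [0.4955, 0.1943, 0.2751]
ee_rot: [3.141, 0.001, -3.074]
wrist_force: [-0.6, 0.4, 0.4]
width: 0.0005
finger_force: 0.0
```

Emit:
carry_out(
  motion="0 0.3 0 0;0 0.5 0 0;0 0.5 0 0;0 0.5 0 0;0 0.5 0 0;0 0.5 0 0;0 0.5 0 0;0 0.5 0 0",
  grip=1,
)

```text
time: 9.85
tool_pos: [0.4911, 0.2657, 0.2752]
ee_rot: [-3.142, 0.0, -3.08]
wrist_force: [0.3, -0.1, -0.4]
width: 0.061
finger_force: 0.0
```

```bash
python3 - <<'E'
from h import *
snap('wrist','w3');o=robot.get_obs();print(o['tool_pos'],o['ee_rot'],o['joint_positions'])
snap('scene','s3');snap('side','d3')
E
```

```text
[0.49101304 0.26594316 0.27515173] [ 3.14157306e+00  3.66908618e-04 -3.07956401e+00] [ 3.94919348e-01  1.04370136e-01  1.19864928e+00 -1.05120179e-04
  1.83822007e+00 -1.23793342e+00]
```

View pics/w3.png

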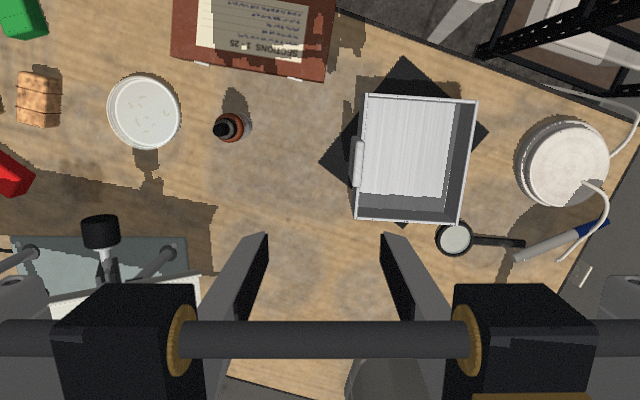

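```bash
python3 - <<'E'
from h import *
np.set_printoptions(precision=4,suppress=True)
w=load('w3')
P=onz(w,[(363,92),(479,101),(461,224),(354,219)],.052);print(P,P.mean(0))
T=onz(w,[(356,138),(355,187)],.097);print('tab top left edge',T)
T=onz(w,[(363,139),(362,187)],.097);print('tab top right edge',T)
M=onz(w,[(404,55),(490,132),(318,160),(404,229)],.002);print('mat',M,(M[1]+M[2])/2)
print('lens',onz(w,[(454,239),(525,244)],.009),'knob',onz(w,[(100,232)],.147))
print('block1',onz(w,[(39,99)],.03))
c=cv2.imread('pics/w3.png')[75:235,300:500];cv2.imwrite('pics/c3.png',cv2.resize(c,None,fx=3.7,fy=3.7,interpolation=2))
E
```

```text
[[0.3984 0.3032 0.052 ]
 [0.3996 0.4353 0.052 ]
 [0.5466 0.4386 0.052 ]
 [0.5483 0.3057 0.052 ]] [0.4732 0.3707 0.052 ]
tab top left edge [[0.4462 0.2953 0.097 ]
 [0.4979 0.2987 0.097 ]]
tab top right edge [[0.4467 0.3026 0.097 ]
 [0.4974 0.3062 0.097 ]]
mat [[0.3496 0.3548 0.002 ]
 [0.4351 0.4776 0.002 ]
 [0.4858 0.2569 0.002 ]
 [0.5746 0.3819 0.002 ]] [0.4605 0.3673 0.002 ]
lens [[0.5825 0.4511 0.009 ]
 [0.5839 0.5518 0.009 ]] knob [[0.5463 0.0523 0.147 ]]
block1 [[ 0.4284 -0.0819  0.03  ]]
```

View pics/c3.png

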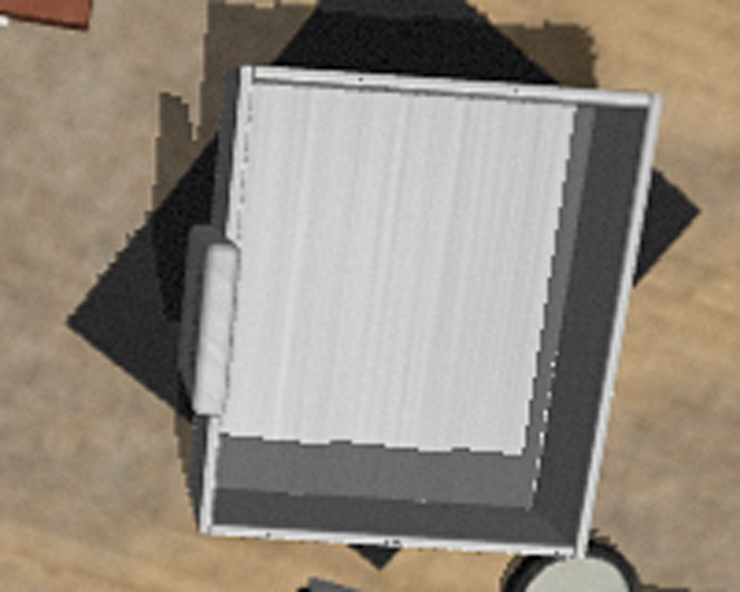

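```bash
python3 - <<'E'
from h import *
s=load('scene0');d=load('side0');w=load('w3')
print(tri(s,(353,28),d,(413,65)),tri(s,(366,48),d,(413,90)))
print(onz(w,[(345,385),(375,356),(402,385),(240,380)],0.0),onz(w,[(345,385),(375,356),(402,385)],0.2))
a=cv2.imread('pics/s3.png')[60:260,200:460];b=cv2.imread('pics/d3.png')[50:250,240:460]
cv2.imwrite('pics/c4.png',cv2.resize(np.hstack([a,b]),None,fx=1.66,fy=1.66))
E
```

```text
(array([0.84218846, 0.50540672, 0.47465463]), np.float64(0.005351537422953373)) (array([0.84074946, 0.43263445, 0.4163967 ]), np.float64(0.039549188807734975))
[[ 8.43993063e-01  3.20964172e-01  0.00000000e+00]
 [ 7.86390060e-01  3.63233506e-01  0.00000000e+00]
 [ 8.38603127e-01  4.12050536e-01 -5.55111512e-17]
 [ 8.45116894e-01  1.53342553e-01  0.00000000e+00]] [[0.65933766 0.29471012 0.2       ]
 [0.62657374 0.31875243 0.2       ]
 [0.65627193 0.34651899 0.2       ]]
```

View pics/c4.png

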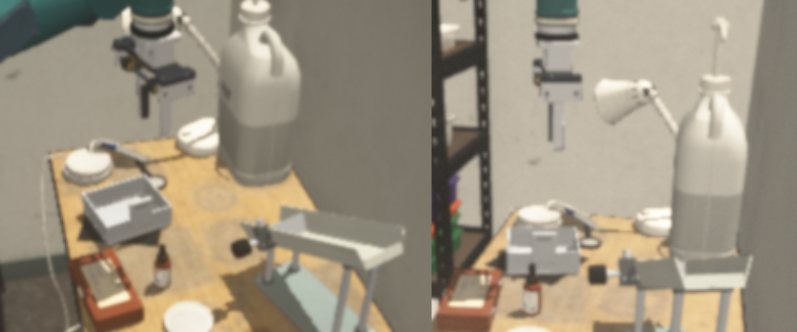

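Emit:
carry_out(
  motion="0.11 0.24 0.3 0.01;0.11 0.24 0.6 0.01;0.11 0.24 0.8 0.01;0.11 0.24 0.9 0.01;0.11 0.24 0.9 0.01;0.11 0.24 0.9 0.01;0.11 0.24 0.9 0.01;0.11 0.24 0.9 0.01",
)

```text
time: 10.8
tool_pos: [0.4735, 0.3018, 0.1425]
ee_rot: [3.14, 0.004, -3.111]
wrist_force: [-1.0, 0.2, 0.9]
width: 0.0942
finger_force: 0.0
```

Emit:
carry_out(
  motion="0 0 0.2 0;0 0 0.35 0;0 0 0.43 0;0 0 0.43 0;0 0 0.43 0;0 0 0.43 0;0 0 0.43 0;0 0 0.43 0",
)

```text
time: 11.6
tool_pos: [0.4727, 0.3016, 0.0765]
ee_rot: [3.141, 0.002, -3.11]
wrist_force: [0.6, 0.5, -0.6]
width: 0.094
finger_force: 0.0
```

Emit:
carry_out(
  motion="0 0 0 0;0 0 0 0;0 0 0 0;0 0 0 0;0 0 0 0;0 0 0 0;0 0 0 0;0 0 0 0",
  grip=-1,
)

```text
time: 12.4
tool_pos: [0.4722, 0.3013, 0.0754]
ee_rot: [-3.142, 0.0, -3.11]
wrist_force: [0.7, -0.3, -0.8]
width: 0.0333
finger_force: 0.0
```

Emit:
carry_out(
  motion="0 0 0 0;0 0 -0.1 0;0 0 -0.2 0;0 0 -0.2 0;0 0 -0.2 0;0 0 -0.2 0;0 0 -0.2 0;0 0 -0.2 0",
)

```text
time: 13.2
tool_pos: [0.4718, 0.3012, 0.1048]
ee_rot: [-3.141, -0.001, -3.11]
wrist_force: [0.7, 0.5, 0.5]
width: 0.0006
finger_force: 0.0
```

Emit:
carry_out(
  motion="0 0 0 0;0 0 -0.2 0;0 0 -0.5 0;0 0 -0.8 0;0 0 -0.9 0;0 0 -0.9 0;0 0 -0.9 0;0 0 -0.9 0",
  grip=0.2,
)

```text
time: 14.0
tool_pos: [0.4711, 0.3008, 0.2373]
ee_rot: [-3.139, -0.005, -3.11]
wrist_force: [0.1, 0.4, -0.4]
width: 0.0558
finger_force: 0.0
```

```bash
python3 - <<'E'
from h import *
snap('wrist','w4');snap('side','d4')
a=cv2.imread('pics/w4.png');b=cv2.imread('pics/d4.png')[150:250,240:400]
b=cv2.resize(b,(640,400))
cv2.imwrite('pics/c5.png',cv2.resize(np.vstack([a[:300],b[50:350]]),(640,600)))
E
```

```text
(no output)
```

View pics/c5.png

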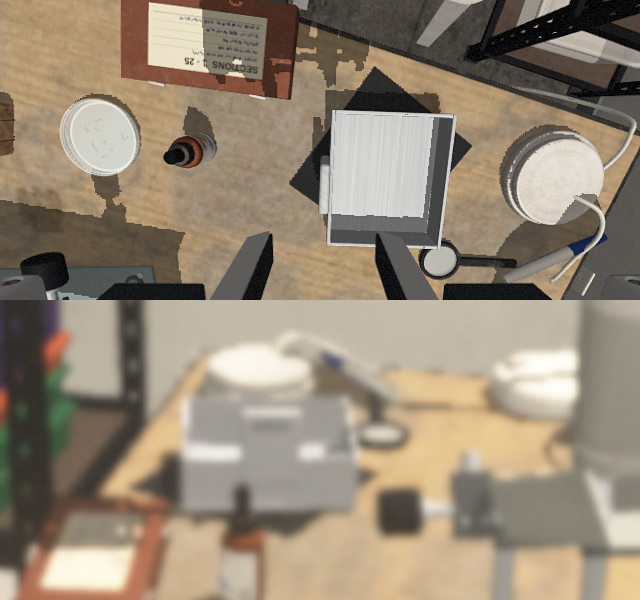

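```bash
python3 - <<'E'
from h import *
np.set_printoptions(precision=4,suppress=True)
w=load('w4')
print(onz(w,[(334,111),(456,116),(444,246),(329,245)],.052),onz(w,[(324,154),(324,213)],.097))
o=robot.get_obs();print(o['tool_pos'],o['ee_rot'])
E
```

```text
[[0.4    0.3077 0.052 ]
 [0.4007 0.4345 0.052 ]
 [0.5451 0.4391 0.052 ]
 [0.5481 0.3079 0.052 ]] [[0.439  0.2987 0.097 ]
 [0.4966 0.3006 0.097 ]]
[0.4712 0.3009 0.2377] [-3.1395 -0.0044 -3.1102]
```

Emit:
carry_out(
  motion="0 0 0.3 0;0 0 0.6 0;0 0 0.9 0;0 0 0.9 0;0 0 0.9 0;0 0 0.9 0;0 0 0.9 0;0 0 0.9 0",
)

```text
time: 14.9
tool_pos: [0.4737, 0.3021, 0.1083]
ee_rot: [3.14, 0.005, -3.11]
wrist_force: [-0.1, 0.1, -0.1]
width: 0.0568
finger_force: 0.0
```

Emit:
carry_out(
  motion="0 0 0.1 0;0 0 0.18 0;0 0 0.18 0;0 0 0.18 0;0 0 0.18 0;0 0 0.18 0;0 0 0.18 0;0 0 0.18 0",
)

```text
time: 15.7
tool_pos: [0.4724, 0.3015, 0.0789]
ee_rot: [3.141, 0.001, -3.11]
wrist_force: [-0.5, 0.6, -0.7]
width: 0.0561
finger_force: 0.0
```

Emit:
carry_out(
  motion="0 0 0 0;0 0 0 0;0 0 0 0;0 0 0 0;0 0 0 0;0 0 0 0;0 0 0 0;0 0 0 0",
  grip=-1,
)

```text
time: 16.5
tool_pos: [0.4724, 0.3012, 0.0785]
ee_rot: [-3.141, 0.001, -3.11]
wrist_force: [1.0, -0.6, -0.3]
width: 0.0094
finger_force: 29.9
```

Emit:
carry_out(
  motion="0 0 -0.1 0;0 0 -0.2 0;-0.1 -0.05 -0.25 0.05;-0.2 -0.1 -0.25 0.1;-0.3 -0.15 -0.25 0.14;-0.4 -0.2 -0.25 0.18;-0.5 -0.25 -0.25 0.22;-0.5 -0.25 -0.25 0.22",
)

```text
time: 17.3
tool_pos: [0.5503, 0.265, 0.1168]
ee_rot: [3.141, 0.002, 2.48]
wrist_force: [-0.8, -0.1, -4.3]
width: 0.0096
finger_force: 30.1
```

```bash
cat >> h.py <<'E'
def to(x,y,z,toolyang=None):
    "shares to reach TCP x,y,z; toolyang = wanted world angle (rad) of tool y (mod pi)"
    o=robot.get_obs();M=R.from_euler('xyz',o['ee_rot']).as_matrix();d=M.T@(np.array([x,y,z])-o['tool_pos'])/.15
    t=None
    if toolyang is not None:
        a=np.arctan2(M[1,1],M[0,1]);t=-((toolyang-a+np.pi/2)%np.pi-np.pi/2)/np.pi
    print('shares',np.round(d,3),'turn',t,'q',np.round(o['joint_positions'],2),'tcp',np.round(o['tool_pos'],4))
E
python3 -c "
from h import *
to(.578,.266,.115,.06)"
```

```text
shares [-0.141  0.118  0.013] turn 0.27022786262905557 q [ 0.36  0.25  1.35 -0.    1.55 -0.55] tcp [0.5503 0.265  0.1168]
```

Emit:
carry_out(
  motion="-0.03 0.03 0 0.04;-0.07 0.06 0 0.08;-0.1 0.09 0 0.12;-0.14 0.12 0 0.16;-0.14 0.12 0 0.2;-0.14 0.12 0 0.24;-0.14 0.12 0 0.27;-0.14 0.12 0 0.27",
)

```text
time: 18.1
tool_pos: [0.5749, 0.2682, 0.1165]
ee_rot: [-3.141, -0.0, 1.637]
wrist_force: [0.0, -0.2, -4.1]
width: 0.0099
finger_force: 30.1
```

Emit:
carry_out(
  motion="0 0 0.1 0;0 0 0.18 0;0 0 0.18 0;0 0 0.18 0;0 0 0.18 0;0 0 0.18 0;0 0 0.18 0;0 0 0.18 0",
)

```text
time: 18.9
tool_pos: [0.5762, 0.2676, 0.0894]
ee_rot: [3.141, -0.0, 1.634]
wrist_force: [-0.2, 0.1, -4.6]
width: 0.0097
finger_force: 30.1
```

```bash
python3 -c "
from h import *
to(.583,.1765,.076,.06);print(robot.get_obs()['ee_rot'])
snap('wrist','w5')"
```

```text
shares [-0.609  0.007  0.089] turn 0.000915812544196628 q [ 0.35  0.32  1.31 -0.    1.51  0.28] tcp [0.5762 0.2676 0.0894]
[ 3.14084655e+00 -2.03493140e-04  1.63367359e+00]
```

View pics/w5.png

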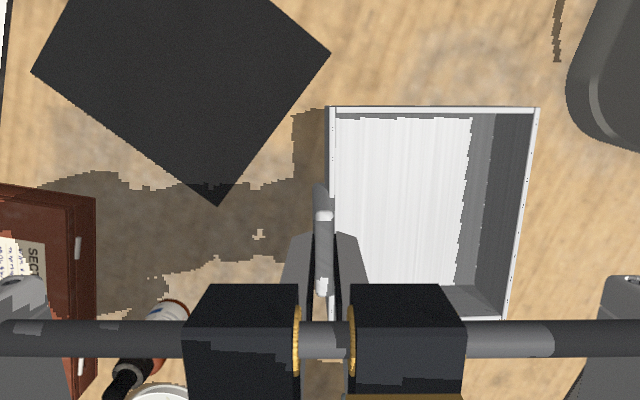

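```bash
python3 -c "
from h import *
w=load('w5');P=onz(w,[(330,106),(540,107)],.063);print(P,np.linalg.norm(P[1]-P[0]))
print(onz(w,[(218,207),(330,52),(30,72)],.002),onz(w,[(566,95),(600,140)],0))"
```

```text
[[0.57469143 0.34131972 0.063     ]
 [0.69969735 0.34910036 0.063     ]] 0.1252478280103125
[[0.48980325 0.25586292 0.002     ]
 [0.57318098 0.37961783 0.002     ]
 [0.34927836 0.3525881  0.002     ]] [[0.75568075 0.36161793 0.        ]
 [0.79116179 0.32976394 0.        ]]
```

Emit:
carry_out(
  motion="-0.1 0 0.05 0;-0.2 0 0.05 0;-0.3 0 0.05 0;-0.4 0 0.05 0;-0.5 0 0.05 0;-0.6 0 0.05 0;-0.61 0.01 0.05 0;-0.61 0.01 0.05 0",
)

```text
time: 19.75
tool_pos: [0.5834, 0.1751, 0.0814]
ee_rot: [-3.141, 0.001, 1.632]
wrist_force: [0.0, -0.6, -3.3]
width: 0.0095
finger_force: 29.9
```

Emit:
carry_out(
  motion="0 0 0.02 0;0 0 0.04 0;0 0 0.045 0;0 0 0.045 0;0 0 0.045 0;0 0 0.045 0;0 0 0.045 0;0 0 0.045 0",
)

```text
time: 20.55
tool_pos: [0.583, 0.1767, 0.0764]
ee_rot: [3.141, 0.001, 1.635]
wrist_force: [-2.3, -0.3, 5.2]
width: 0.0095
finger_force: 30.0
```

Emit:
carry_out(
  motion="0 0 0 0;0 0 0 0;0 0 0 0;0 0 0 0;0 0 -0.1 0;0 0 -0.4 0;0 0 -0.8 0;0 0 -1 0",
  grip=0,
)

```text
time: 21.35
tool_pos: [0.5836, 0.1765, 0.2291]
ee_rot: [3.138, -0.001, 1.634]
wrist_force: [0.5, -0.7, 0.5]
width: 0.0469
finger_force: 0.0
```

```bash
python3 -c "
from h import *
snap('wrist','w6');snap('scene','s6');to(.50,-.05,.25,1.6)"
```

```text
shares [-1.475 -0.669 -0.115] turn -0.4892763883143781 q [0.2  0.21 1.16 0.   1.76 0.14] tcp [0.5865 0.1771 0.235 ]
```

Emit:
carry_out(
  motion="-0.1 -0.1 -0.2 -0.04;-0.2 -0.3 -0.3 -0.08;-0.4 -0.5 -0.3 -0.12;-0.6 -0.7 -0.3 -0.16;-0.8 -0.7 -0.3 -0.2;-1 -0.7 -0.3 -0.24;-1 -0.7 -0.3 -0.28;-1 -0.7 -0.3 -0.3",
)

```text
time: 22.25
tool_pos: [0.4875, 0.019, 0.2698]
ee_rot: [3.142, -0.0, 2.578]
wrist_force: [0.3, 0.6, 0.7]
width: 0.047
finger_force: 0.0
```

```bash
python3 -c "
from h import *
to(.52,-.17,.27,1.6)"
```

```text
shares [-0.857 -0.949 -0.002] turn -0.1888407517245296 q [-0.08 -0.05  1.37  0.    1.82 -1.08] tcp [0.4875 0.019  0.2698]
```

Emit:
carry_out(
  motion="-0.2 -0.2 0 -0.04;-0.4 -0.4 0 -0.08;-0.6 -0.6 0 -0.12;-0.8 -0.8 0 -0.16;-0.86 -0.95 0 -0.19;-0.86 -0.95 0 -0.19;-0.86 -0.95 0 -0.19;-0.86 -0.95 0 -0.19",
  grip=0.3,
)

```text
time: 23.05
tool_pos: [0.5204, -0.1683, 0.27]
ee_rot: [3.141, 0.001, -3.11]
wrist_force: [-0.2, -0.5, -0.3]
width: 0.0612
finger_force: 0.0
```

```bash
python3 - <<'E'
from h import *
w=snap('wrist','w7');snap('scene','s7');to(.42,-.09,.1,1.57)
hsv=cv2.cvtColor(w['image'],cv2.COLOR_RGB2HSV)
b=cv2.imread('pics/w7.png')
cv2.imwrite('pics/c7.png',b)
E
```

```text
shares [0.653 0.542 1.134] turn 0.010664350448127363 q [-0.42  0.08  1.24  0.    1.83 -2.02] tcp [ 0.5205 -0.1681  0.2701]
```

View pics/c7.png

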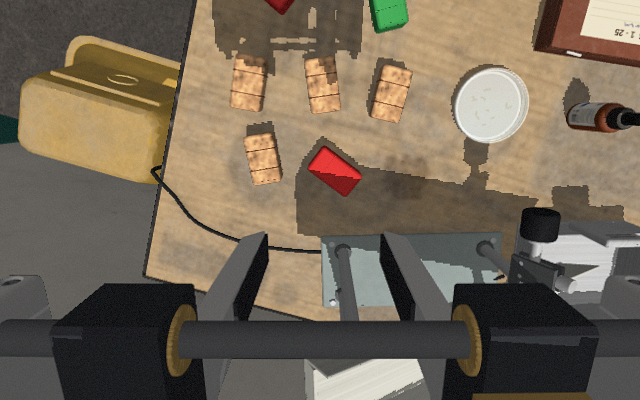

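```bash
cat >> h.py <<'E'
def blocks(w,rois,z=.03):
    im=w['image'];lab=cv2.cvtColor(cv2.GaussianBlur(im,(5,5),0),cv2.COLOR_RGB2HSV).astype(int)
    for (u,v,r) in rois:
        g=np.zeros(im.shape[:2],np.uint8);g[:]=cv2.GC_BGD
        g[v-r-8:v+r+8,u-r-8:u+r+8]=cv2.GC_PR_BGD;cv2.rectangle(g,(u-r//2,v-int(.8*r)),(u+r//2,v+int(.8*r)),cv2.GC_PR_FGD,-1);cv2.circle(g,(u,v),r//3,cv2.GC_FGD,-1)
        cv2.grabCut(np.ascontiguousarray(im[:,:,::-1]),g,None,np.zeros((1,65)),np.zeros((1,65)),6,cv2.GC_INIT_WITH_MASK)
        m=((g==1)|(g==3)).astype(np.uint8);m=cv2.morphologyEx(m,cv2.MORPH_OPEN,np.ones((5,5)))
        c=max(cv2.findContours(m,0,2)[0],key=cv2.contourArea)
        P=onz(w,c[:,0],z)[:,:2].astype(np.float32)
        (x,y),s,a=cv2.minAreaRect(P);bx=cv2.boxPoints(((x,y),s,a));e=bx[1]-bx[0];f=bx[2]-bx[1]
        L=e if np.hypot(*e)>np.hypot(*f) else f
        print((u,v),'c',np.round([x,y],4),'size',np.round(s,4),'long ang deg',np.round((np.degrees(np.arctan2(L[1],L[0]))+90)%180-90,1))
E
python3 - <<'E'
from h import *
w=load('w7');blocks(w,[(391,94,32),(323,83,32),(249,83,32),(263,158,32)])
print(onz(w,[(391,94),(323,83),(249,83),(263,158)],.03))
print(np.round([np.degrees(np.arctan2(*(a[1]-a[0])[[1,0]])) for a in [onz(w,l,.03) for l in [[(412,70),(401,123)],[(332,58),(338,110)],[(266,60),(264,111)],[(272,133),(281,182)]]]],1))
E
```

```text
(391, 94) c [ 0.4248 -0.0969] size [0.0454 0.0691] long ang deg -11.0
(323, 83) c [ 0.4223 -0.1748] size [0.0604 0.0362] long ang deg 8.4
(249, 83) c [ 0.4251 -0.2595] size [0.038  0.0553] long ang deg -7.0
(263, 158) c [ 0.5106 -0.2434] size [0.0607 0.0397] long ang deg 10.8
[[ 0.4294653  -0.09337428  0.03      ]
 [ 0.41986715 -0.17329327  0.03      ]
 [ 0.42256139 -0.25920191  0.03      ]
 [ 0.50963099 -0.24386317  0.03      ]]
[-7.1  9.2 -2.8 10.3]
```

```bash
cat >> h.py <<'E'
def plan(start,wps):
    "start (x,y,z,tool-y angle deg); prints shares for each leg, tool pointing down"
    p=np.array(start,float)
    for q in wps:
        q=np.array(q,float);a=np.radians(p[3]);ty=np.array([np.cos(a),np.sin(a),0]);tx=np.array([-ty[1],ty[0],0])
        d=q[:3]-p[:3];t=-((q[3]-p[3]+90)%180-90)/180
        print(q,np.round([d@tx/.15,d@ty/.15,-d[2]/.15,t],3));p=q
E
python3 - <<'E'
from h import *
# check axes
M=R.from_euler('xyz',robot.get_obs()['ee_rot']).as_matrix();print(np.round(M,2))
L=(.671,-.121,.233,93.4)
plan((.5205,-.168,.27,91.8),[(.51,-.2435,.13,100.5),(.51,-.2435,.018,100.5),(.51,-.2435,.15,100.5),(.56,-.2,.285,93.4),(.671,-.121,.285,93.4),L,(.671,-.121,.285,93.4)])
E
```

```text
[[-1.   -0.03  0.  ]
 [-0.03  1.    0.  ]
 [-0.    0.   -1.  ]]
[  0.51    -0.2435   0.13   100.5   ] [ 0.086 -0.501  0.933 -0.048]
[ 5.100e-01 -2.435e-01  1.800e-02  1.005e+02] [ 0.     0.     0.747 -0.   ]
[  0.51    -0.2435   0.15   100.5   ] [ 0.    0.   -0.88 -0.  ]
[ 0.56  -0.2    0.285 93.4  ] [-0.381  0.224 -0.9    0.039]
[ 0.671 -0.121  0.285 93.4  ] [-0.77   0.482 -0.    -0.   ]
[ 0.671 -0.121  0.233 93.4  ] [ 0.     0.     0.347 -0.   ]
[ 0.671 -0.121  0.285 93.4  ] [ 0.     0.    -0.347 -0.   ]
```

Emit:
carry_out(
  motion="0.09 -0.2 0.2 -0.02;0.09 -0.4 0.4 -0.05;0.09 -0.5 0.6 -0.05;0.09 -0.5 0.8 -0.05;0.09 -0.5 0.93 -0.05;0.09 -0.5 0.93 -0.05;0.09 -0.5 0.93 -0.05;0.09 -0.5 0.93 -0.05",
  grip=0.1,
)

```text
time: 23.95
tool_pos: [0.5104, -0.2448, 0.1324]
ee_rot: [-3.139, 0.003, -2.952]
wrist_force: [0.5, 0.1, -0.0]
width: 0.0516
finger_force: 0.0
```

```bash
python3 - <<'E'
from h import *
w=snap('wrist','w8')
print(proj(w,[[.51,-.2435,.03]]),robot.get_obs()['tool_pos'])
E
```

```text
[[326.6392529  196.46225218]] [ 0.51040953 -0.24494353  0.13254132]
```

Emit:
carry_out(
  motion="0 0 0.2 0;0 0 0.4 0;0 0 0.6 0;0 0 0.7 0;0 0 0.75 0;0 0 0.75 0;0 0 0.75 0;0 0 0.75 0",
)

```text
time: 24.8
tool_pos: [0.5105, -0.2455, 0.0197]
ee_rot: [-3.139, 0.003, -2.953]
wrist_force: [-0.4, -0.5, -0.0]
width: 0.0519
finger_force: 0.0
```

Emit:
carry_out(
  motion="0 0 0 0;0 0 0 0;0 0 0 0;0 0 0 0;0 0 0 0;0 0 0 0;0 0 0 0;0 0 0 0",
  grip=-1,
)

```text
time: 25.6
tool_pos: [0.5096, -0.245, 0.0184]
ee_rot: [-3.141, 0.001, -2.953]
wrist_force: [0.4, 0.9, 4.9]
width: 0.0352
finger_force: 30.0
```

Emit:
carry_out(
  motion="0 0 -0.2 0;0 0 -0.4 0;0 0 -0.6 0;0 0 -0.8 0;0 0 -0.88 0;0 0 -0.88 0;0 0 -0.88 0;0 0 -0.88 0",
)

```text
time: 26.4
tool_pos: [0.5081, -0.2441, 0.147]
ee_rot: [3.138, -0.003, -2.953]
wrist_force: [-0.6, -0.3, -0.9]
width: 0.0352
finger_force: 30.0
```

Emit:
carry_out(
  motion="-0.05 0.02 -0.2 0.01;-0.1 0.05 -0.4 0.02;-0.15 0.1 -0.6 0.03;-0.25 0.15 -0.8 0.04;-0.38 0.22 -0.9 0.04;-0.38 0.22 -0.9 0.04;-0.38 0.22 -0.9 0.04;-0.38 0.22 -0.9 0.04",
)

```text
time: 27.2
tool_pos: [0.5579, -0.2019, 0.2821]
ee_rot: [3.14, -0.004, -3.079]
wrist_force: [0.5, 0.6, -0.9]
width: 0.0352
finger_force: 30.0
```

Emit:
carry_out(
  motion="-0.15 0.1 0 0;-0.3 0.2 0 0;-0.45 0.3 0 0;-0.6 0.4 0 0;-0.77 0.48 0 0;-0.77 0.48 0 0;-0.77 0.48 0 0;-0.77 0.48 0 0",
)

```text
time: 28.0
tool_pos: [0.6687, -0.1236, 0.2843]
ee_rot: [-3.142, -0.001, -3.08]
wrist_force: [-0.2, -0.3, 0.2]
width: 0.0349
finger_force: 30.0
```

```bash
python3 - <<'E'
from h import *
to(.671,-.121,.233,np.radians(93.4));snap('wrist','w9');snap('scene','s9');snap('side','d9')
a=cv2.imread('pics/w9.png')[150:];b=cv2.imread('pics/s9.png')[140:290,300:470];c=cv2.imread('pics/d9.png')[140:290,310:480]
cv2.imwrite('pics/c9.png',np.vstack([cv2.resize(a,(800,312))[:230],cv2.resize(np.hstack([b,c]),(800,353))]))
E
```

```text
shares [-0.017  0.017  0.342] turn 0.0006437295913627207 q [-0.27  0.4   0.82 -0.    1.92 -1.9 ] tcp [ 0.6687 -0.1236  0.2843]
```

View pics/c9.png

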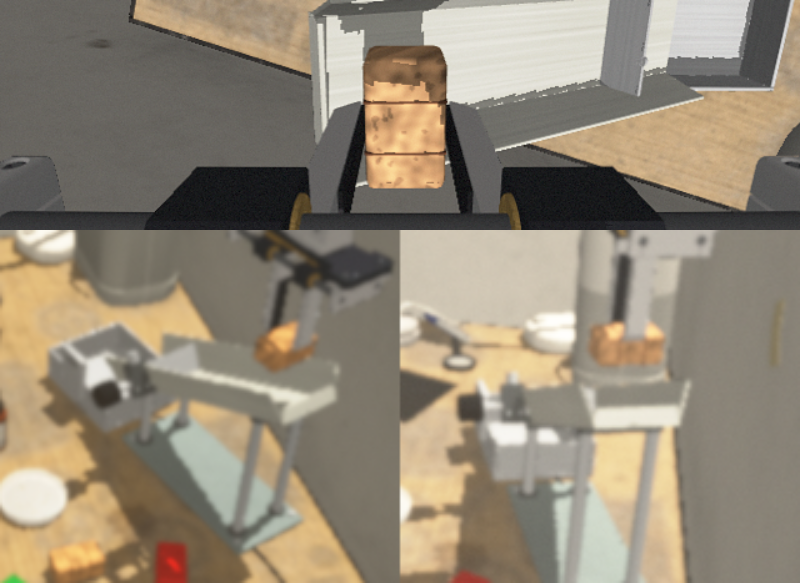

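```bash
python3 - <<'E'
from h import *
w=load('w9');o=np.array([.664,.001,0]);X=np.array([.9982,.06,0]);Y=np.array([-.06,.9982,0])
for x,y in [(.036,.04),(.036,0),(.036,-.04),(-.036,-.18),(.036,-.18),(-.036,0),(.036,.12)]:
    p=proj(w,o+x*X+y*Y+[0,0,.075+.51*(.12-y)])[0];print(x,y,(p-[0,150])*1.25)
E
```

```text
0.036 0.04 [598.3215558   83.69255324]
0.036 0 [559.89409231  91.31166898]
0.036 -0.04 [516.7851937   99.83755332]
-0.036 -0.18 [308.29876483  21.82252489]
0.036 -0.18 [314.76195326 139.4965327 ]
-0.036 0 [568.5392502    2.20066271]
0.036 0.12 [663.77925217  70.6717674 ]
```

Emit:
carry_out(
  motion="-0.01 0 0.1 0;-0.01 0 0.2 0;-0.01 0 0.3 0;-0.01 0 0.34 0;-0.01 0 0.34 0;-0.01 0 0.34 0;-0.01 0 0.34 0;-0.01 0 0.34 0",
)

```text
time: 28.95
tool_pos: [0.6716, -0.1226, 0.235]
ee_rot: [-3.141, 0.002, -3.079]
wrist_force: [0.1, 1.1, -1.2]
width: 0.0352
finger_force: 30.0
```

Emit:
carry_out(
  motion="0 0 0 0;0 0 0 0;0 0 0 0;0 0 0 0;0 0 -0.1 0;0 0 -0.2 0;0 0 -0.3 0;0 0 -0.35 0",
  grip=0.1,
)

```text
time: 29.75
tool_pos: [0.6716, -0.1226, 0.2881]
ee_rot: [-3.141, 0.002, -3.079]
wrist_force: [0.2, 0.1, 0.9]
width: 0.052
finger_force: 0.0
```

```bash
python3 - <<'E'
from h import *
np.set_printoptions(precision=3,suppress=True)
snap('wrist','w10')
U=(.671,-.121,.285,93.4)
for b in [(.4235,-.259,-4),(.4205,-.174,9),(.427,-.094,-10)]:
    x,y,a=b;a+=90
    print('---');plan(U,[(.56,-.19,.285,93.4),(x,y,.16,a),(x,y,.018,a),(x,y,.15,a),(.53,-.19,.285,93.4),U])
w=load('w10');o=np.array([.664,.001,0]);X=np.array([.9982,.06,0]);Y=np.array([-.06,.9982,0])
import sys
b=cv2.imread('pics/w10.png');
for y in [0.02,-.0,-.02,-.04,-.1]:
    p=o+y*Y+[0,0,.075+.51*(.12-y)+.025];q=proj(w,p)[0].astype(int);print(y,q,b[q[1]-2:q[1]+3,q[0]-2:q[0]+3].mean((0,1)) if 0<q[1]<397 and 0<q[0]<637 else None)
E
```

```text
---
[ 0.56  -0.19   0.285 93.4  ] [ 0.766 -0.415 -0.    -0.   ]
[ 0.423 -0.259  0.16  86.   ] [ 0.936 -0.405  0.833  0.041]
[ 0.423 -0.259  0.018 86.   ] [ 0.     0.     0.947 -0.   ]
[ 0.423 -0.259  0.15  86.   ] [ 0.    0.   -0.88 -0.  ]
[ 0.53  -0.19   0.285 93.4  ] [-0.676  0.508 -0.9   -0.041]
[ 0.671 -0.121  0.285 93.4  ] [-0.966  0.403 -0.    -0.   ]
---
[ 0.56  -0.19   0.285 93.4  ] [ 0.766 -0.415 -0.    -0.   ]
[ 0.42  -0.174  0.16  99.   ] [ 0.922  0.162  0.833 -0.031]
[ 0.42  -0.174  0.018 99.   ] [ 0.     0.     0.947 -0.   ]
[ 0.42  -0.174  0.15  99.   ] [ 0.    0.   -0.88 -0.  ]
[ 0.53  -0.19   0.285 93.4  ] [-0.704 -0.22  -0.9    0.031]
[ 0.671 -0.121  0.285 93.4  ] [-0.966  0.403 -0.    -0.   ]
---
[ 0.56  -0.19   0.285 93.4  ] [ 0.766 -0.415 -0.    -0.   ]
[ 0.427 -0.094  0.16  80.   ] [0.847 0.691 0.833 0.074]
[ 0.427 -0.094  0.018 80.   ] [ 0.     0.     0.947 -0.   ]
[ 0.427 -0.094  0.15  80.   ] [ 0.    0.   -0.88 -0.  ]
[ 0.53  -0.19   0.285 93.4  ] [-0.787 -0.511 -0.9   -0.074]
[ 0.671 -0.121  0.285 93.4  ] [-0.966  0.403 -0.    -0.   ]
0.02 [475 187] [ 69.36  98.   129.96]
-0.0 [458 190] [116.84 138.2  157.76]
-0.02 [440 192] [209.48 220.88 222.16]
-0.04 [421 195] [210.08 221.48 223.  ]
-0.1 [355 204] [213.96 224.32 225.56]
```

Emit:
carry_out(
  motion="0.2 -0.1 0 0;0.4 -0.2 0 0;0.6 -0.3 0 0;0.77 -0.41 0 0;0.77 -0.41 0 0;0.77 -0.41 0 0;0.77 -0.41 0 0;0.77 -0.41 0 0",
)

```text
time: 30.6
tool_pos: [0.5606, -0.1904, 0.2856]
ee_rot: [3.141, -0.0, -3.077]
wrist_force: [0.3, 0.6, -0.9]
width: 0.0517
finger_force: 0.0
```

Emit:
carry_out(
  motion="0.2 -0.1 0.2 0.04;0.4 -0.2 0.4 0.04;0.6 -0.3 0.6 0.04;0.8 -0.4 0.83 0.04;0.94 -0.4 0.83 0.04;0.94 -0.4 0.83 0.04;0.94 -0.4 0.83 0.04;0.94 -0.4 0.83 0.04",
)

```text
time: 31.4
tool_pos: [0.4246, -0.2599, 0.1628]
ee_rot: [-3.141, 0.002, 3.08]
wrist_force: [0.4, 0.3, -0.2]
width: 0.0518
finger_force: 0.0
```

```bash
cat >> h.py <<'E'
def chk(fn,xy,deg):
    w=snap('wrist',fn);p=proj(w,[[xy[0],xy[1],.03]])[0];e=proj(w,[[xy[0]+.031,xy[1],.03]])[0]
    r=int(np.hypot(*(e-p)));blocks(w,[(int(p[0]),int(p[1]),r)]);to(xy[0],xy[1],.018,np.radians(deg+90))
E
python3 -c "
from h import *
chk('w11',(.4235,-.259),-4)"
```

```text
(325, 187) c [ 0.4216 -0.2621] size [0.0359 0.0605] long ang deg -8.9
shares [0.009 0.006 0.965] turn 0.002702040805514993 q [-0.66 -0.02  1.55  0.    1.61 -2.17] tcp [ 0.4245 -0.2598  0.1627]
```

Emit:
carry_out(
  motion="0.02 -0.01 0.2 0.02;0.02 -0.01 0.4 0.02;0.02 -0.01 0.6 0.02;0.02 -0.01 0.8 0.02;0.02 -0.01 0.96 0.02;0.02 -0.01 0.96 0.02;0.02 -0.01 0.96 0.02;0.02 -0.01 0.96 0.02",
)

```text
time: 32.25
tool_pos: [0.4215, -0.2621, 0.0198]
ee_rot: [-3.14, 0.003, 3.017]
wrist_force: [-0.0, -0.1, 0.4]
width: 0.052
finger_force: 0.0
```

Emit:
carry_out(
  motion="0 0 0 0;0 0 0 0;0 0 0 0;0 0 0 0;0 0 0 0;0 0 0 0;0 0 0 0;0 0 0 0",
  grip=-1,
)

```text
time: 33.05
tool_pos: [0.4206, -0.2616, 0.019]
ee_rot: [-3.141, 0.002, 3.016]
wrist_force: [-1.1, 0.2, 6.1]
width: 0.0348
finger_force: 30.0
```

Emit:
carry_out(
  motion="0 0 -0.2 0;0 0 -0.4 0;0 0 -0.6 0;0 0 -0.8 0;0 0 -0.88 0;0 0 -0.88 0;0 0 -0.88 0;0 0 -0.88 0",
)

```text
time: 33.85
tool_pos: [0.4188, -0.2604, 0.1473]
ee_rot: [3.139, -0.004, 3.016]
wrist_force: [-0.7, -0.3, 0.5]
width: 0.0349
finger_force: 30.0
```

```bash
cat >> h.py <<'E'
def home():
    o=robot.get_obs();M=R.from_euler('xyz',o['ee_rot']).as_matrix()
    plan([*o['tool_pos'],np.degrees(np.arctan2(M[1,1],M[0,1]))],[(.53,-.19,.285,93.4),(.671,-.121,.285,93.4)])
E
python3 -c "
from h import *
home()"
```

```text
[ 0.53  -0.19   0.285 93.4  ] [-0.677  0.559 -0.918 -0.059]
[ 0.671 -0.121  0.285 93.4  ] [-0.966  0.403 -0.    -0.   ]
```

Emit:
carry_out(
  motion="-0.1 0.1 -0.2 -0.02;-0.2 0.2 -0.4 -0.04;-0.35 0.3 -0.6 -0.06;-0.5 0.4 -0.8 -0.06;-0.67 0.55 -0.91 -0.06;-0.67 0.55 -0.91 -0.06;-0.67 0.55 -0.91 -0.06;-0.67 0.55 -0.91 -0.06",
)

```text
time: 34.65
tool_pos: [0.5287, -0.1921, 0.284]
ee_rot: [3.14, -0.004, -3.079]
wrist_force: [-0.2, -0.5, -0.8]
width: 0.035
finger_force: 30.0
```

Emit:
carry_out(
  motion="-0.2 0.08 0 0;-0.4 0.16 0 0;-0.6 0.24 0 0;-0.8 0.32 0 0;-0.97 0.4 0 0;-0.97 0.4 0 0;-0.97 0.4 0 0;-0.97 0.4 0 0",
)

```text
time: 35.45
tool_pos: [0.6701, -0.1241, 0.2861]
ee_rot: [-3.141, -0.001, -3.08]
wrist_force: [-0.9, -0.2, -0.2]
width: 0.0348
finger_force: 30.0
```

```bash
python3 -c "
from h import *
to(.671,-.121,.233,np.radians(93.4));print(robot.get_obs()['width'])"
```

```text
shares [-0.008  0.02   0.354] turn 0.0005586714066680567 q [-0.27  0.4   0.81 -0.    1.93 -1.9 ] tcp [ 0.6701 -0.1241  0.2861]
0.03477167967457289
```

Lower, release, lift, and go on to block B.

Emit:
carry_out(
  motion="0 0.01 0.1 0;0 0.01 0.2 0;0 0.01 0.3 0;0 0.01 0.35 0;0 0.01 0.35 0;0 0.01 0.35 0;0 0.01 0.35 0;0 0.01 0.35 0",
)

```text
time: 36.25
tool_pos: [0.6715, -0.1215, 0.235]
ee_rot: [-3.141, 0.002, -3.079]
wrist_force: [0.2, -0.1, -0.9]
width: 0.0352
finger_force: 30.0
```

Emit:
carry_out(
  motion="0 0 0 0;0 0 0 0;0 0 0 0;0 0 0 0;0 0 -0.1 0;0 0 -0.2 0;0 0 -0.3 0;0 0 -0.35 0",
  grip=0.1,
)

```text
time: 37.05
tool_pos: [0.6716, -0.1215, 0.2881]
ee_rot: [-3.141, 0.003, -3.079]
wrist_force: [-0.9, -0.5, -0.0]
width: 0.0517
finger_force: 0.0
```

```bash
cat >> h.py <<'E'
def trough(fn):
    w=snap('wrist',fn);o=np.array([.664,.001,0]);X=np.array([.9982,.06,0]);Y=np.array([-.06,.9982,0]);im=w['image'].astype(int)
    for y in np.arange(.03,-.14,-.012):
        q=proj(w,o+y*Y+[0,0,.075+.51*(.12-y)+.03])[0].astype(int)
        if 2<q[1]<397 and 2<q[0]<637: m=im[q[1]-2:q[1]+3,q[0]-2:q[0]+3].mean((0,1));print(round(y,3),'BLOCK' if m[0]-m[2]>25 else '-',end=' ')
    print()
E
python3 -c "
from h import *
trough('w12')"
```

```text
0.03 BLOCK 0.018 BLOCK 0.006 BLOCK -0.006 BLOCK -0.018 BLOCK -0.03 BLOCK -0.042 - -0.054 - -0.066 - -0.078 - -0.09 - -0.102 - -0.114 - -0.126 - -0.138 -
```

Emit:
carry_out(
  motion="0.2 -0.1 0 0;0.4 -0.2 0 0;0.6 -0.3 0 0;0.77 -0.41 0 0;0.77 -0.41 0 0;0.77 -0.41 0 0;0.77 -0.41 0 0;0.77 -0.41 0 0",
)

```text
time: 37.9
tool_pos: [0.5605, -0.1893, 0.2856]
ee_rot: [3.141, -0.001, -3.077]
wrist_force: [0.1, -0.3, -0.1]
width: 0.0516
finger_force: 0.0
```

Emit:
carry_out(
  motion="0.2 0.04 0.2 -0.03;0.4 0.08 0.4 -0.03;0.6 0.12 0.6 -0.03;0.8 0.16 0.83 -0.03;0.92 0.16 0.83 -0.03;0.92 0.16 0.83 -0.03;0.92 0.16 0.83 -0.03;0.92 0.16 0.83 -0.03",
)

```text
time: 38.7
tool_pos: [0.4226, -0.1751, 0.1633]
ee_rot: [-3.14, 0.003, -2.984]
wrist_force: [0.6, -0.5, 0.1]
width: 0.0516
finger_force: 0.0
```

```bash
python3 -c "
from h import *
chk('w13',(.4205,-.174),9)"
```

```text
(326, 186) c [ 0.4219 -0.1743] size [0.0601 0.0358] long ang deg 10.0
shares [0.014 0.011 0.968] turn 0.000263594001760941 q [-0.52 -0.11  1.64  0.    1.62 -2.25] tcp [ 0.4225 -0.1752  0.1631]
```

Emit:
carry_out(
  motion="0 0 0.2 0;0 0 0.4 0;0 0 0.6 0;0 0 0.8 0;0 0 0.96 0;0 0 0.96 0;0 0 0.96 0;0 0 0.96 0",
)

```text
time: 39.55
tool_pos: [0.4225, -0.1756, 0.0198]
ee_rot: [-3.139, 0.003, -2.984]
wrist_force: [-0.1, -0.8, -0.7]
width: 0.0518
finger_force: 0.0
```

Emit:
carry_out(
  motion="0 0 0 0;0 0 0 0;0 0 0 0;0 0 0 0;0 0 0 0;0 0 0 0;0 0 0 0;0 0 0 0",
  grip=-1,
)

```text
time: 40.35
tool_pos: [0.4214, -0.175, 0.0189]
ee_rot: [-3.141, 0.002, -2.984]
wrist_force: [0.2, 1.1, 5.8]
width: 0.0353
finger_force: 30.0
```

Emit:
carry_out(
  motion="0 0 -0.2 0;0 0 -0.4 0;0 0 -0.6 0;0 0 -0.8 0;0 0 -0.88 0;0 0 -0.88 0;0 0 -0.88 0;0 0 -0.88 0",
)

```text
time: 41.15
tool_pos: [0.4195, -0.1741, 0.1474]
ee_rot: [3.139, -0.003, -2.985]
wrist_force: [0.2, 0.2, -0.7]
width: 0.0352
finger_force: 30.0
```

```bash
python3 -c "
from h import *
home()"
```

```text
[ 0.53  -0.19   0.285 93.4  ] [-0.711 -0.22  -0.917  0.031]
[ 0.671 -0.121  0.285 93.4  ] [-0.966  0.403 -0.    -0.   ]
```

Emit:
carry_out(
  motion="-0.1 -0.05 -0.2 0.01;-0.2 -0.1 -0.4 0.02;-0.35 -0.15 -0.6 0.03;-0.5 -0.2 -0.8 0.03;-0.7 -0.22 -0.91 0.03;-0.7 -0.22 -0.91 0.03;-0.7 -0.22 -0.91 0.03;-0.7 -0.22 -0.91 0.03",
)

```text
time: 41.95
tool_pos: [0.5283, -0.1906, 0.2841]
ee_rot: [3.14, -0.004, -3.079]
wrist_force: [-0.0, 1.0, -1.2]
width: 0.035
finger_force: 30.0
```

Emit:
carry_out(
  motion="-0.2 0.08 0 0;-0.4 0.16 0 0;-0.6 0.24 0 0;-0.8 0.32 0 0;-0.97 0.4 0 0;-0.97 0.4 0 0;-0.97 0.4 0 0;-0.97 0.4 0 0",
)

```text
time: 42.75
tool_pos: [0.6697, -0.1226, 0.2864]
ee_rot: [-3.141, -0.001, -3.08]
wrist_force: [-0.2, -0.2, -0.4]
width: 0.0352
finger_force: 30.0
```

```bash
python3 -c "
from h import *
to(.671,-.121,.233,np.radians(93.4));print(robot.get_obs()['width'])"
```

```text
shares [-0.01   0.01   0.356] turn 0.0007685795739892235 q [-0.26  0.4   0.82 -0.    1.93 -1.9 ] tcp [ 0.6697 -0.1226  0.2864]
0.035205819796967686
```

Emit:
carry_out(
  motion="0 0 0.1 0;0 0 0.2 0;0 0 0.3 0;0 0 0.35 0;0 0 0.35 0;0 0 0.35 0;0 0 0.35 0;0 0 0.35 0",
)

```text
time: 43.55
tool_pos: [0.6712, -0.122, 0.235]
ee_rot: [-3.141, 0.002, -3.079]
wrist_force: [-0.2, -0.0, -1.1]
width: 0.0353
finger_force: 30.0
```

Emit:
carry_out(
  motion="0 0 0 0;0 0 0 0;0 0 0 0;0 0 0 0;0 0 -0.1 0;0 0 -0.2 0;0 0 -0.3 0;0 0 -0.35 0",
  grip=0.1,
)

```text
time: 44.35
tool_pos: [0.6713, -0.1219, 0.2881]
ee_rot: [-3.141, 0.002, -3.079]
wrist_force: [-0.9, -0.3, 0.1]
width: 0.0519
finger_force: 0.0
```

```bash
python3 -c "
from h import *
trough('w14')"
```

```text
0.03 BLOCK 0.018 BLOCK 0.006 BLOCK -0.006 BLOCK -0.018 BLOCK -0.03 BLOCK -0.042 BLOCK -0.054 BLOCK -0.066 - -0.078 - -0.09 - -0.102 - -0.114 - -0.126 - -0.138 -
```

Emit:
carry_out(
  motion="0.2 -0.1 0 0;0.4 -0.2 0 0;0.6 -0.3 0 0;0.77 -0.41 0 0;0.77 -0.41 0 0;0.77 -0.41 0 0;0.77 -0.41 0 0;0.77 -0.41 0 0",
)

```text
time: 45.2
tool_pos: [0.5602, -0.1898, 0.2856]
ee_rot: [3.141, -0.0, -3.077]
wrist_force: [0.3, -0.1, 0.5]
width: 0.052
finger_force: 0.0
```

Emit:
carry_out(
  motion="0.2 0.15 0.2 0.03;0.4 0.3 0.4 0.06;0.6 0.45 0.6 0.07;0.8 0.6 0.83 0.07;0.85 0.69 0.83 0.07;0.85 0.69 0.83 0.07;0.85 0.69 0.83 0.07;0.85 0.69 0.83 0.07",
)

```text
time: 46.0
tool_pos: [0.4293, -0.0966, 0.1654]
ee_rot: [-3.14, 0.007, 2.985]
wrist_force: [-0.5, 0.5, 0.5]
width: 0.0515
finger_force: 0.0
```

```bash
python3 -c "
from h import *
chk('w15',(.427,-.094),-10)"
```

```text
(327, 184) c [ 0.429  -0.0932] size [0.035  0.0608] long ang deg -12.3
shares [0.02  0.016 0.979] turn 0.005475822670332238 q [-0.35 -0.16  1.67 -0.    1.62 -1.76] tcp [ 0.4288 -0.0965  0.1648]
```

Emit:
carry_out(
  motion="-0.01 0.01 0.2 0.015;-0.01 0.01 0.4 0.015;-0.01 0.01 0.6 0.015;-0.01 0.01 0.8 0.015;-0.01 0.01 0.96 0.015;-0.01 0.01 0.96 0.015;-0.01 0.01 0.96 0.015;-0.01 0.01 0.96 0.015",
)

```text
time: 46.85
tool_pos: [0.4297, -0.0949, 0.02]
ee_rot: [-3.141, 0.004, 2.937]
wrist_force: [0.3, 0.6, 0.8]
width: 0.0518
finger_force: 0.0
```

Emit:
carry_out(
  motion="0 0 0 0;0 0 0 0;0 0 0 0;0 0 0 0;0 0 0 0;0 0 0 0;0 0 0 0;0 0 0 0",
  grip=-1,
)

```text
time: 47.65
tool_pos: [0.4284, -0.0942, 0.0189]
ee_rot: [-3.142, 0.002, 2.937]
wrist_force: [-0.8, 0.7, 4.9]
width: 0.0348
finger_force: 30.0
```

Emit:
carry_out(
  motion="0 0 -0.2 0;0 0 -0.4 0;0 0 -0.6 0;0 0 -0.8 0;0 0 -0.88 0;0 0 -0.88 0;0 0 -0.88 0;0 0 -0.88 0",
)

```text
time: 48.45
tool_pos: [0.4262, -0.0936, 0.1474]
ee_rot: [3.141, -0.004, 2.937]
wrist_force: [-0.0, -0.4, -1.2]
width: 0.035
finger_force: 30.0
```

```bash
python3 -c "
from h import *
home()"
```

```text
[ 0.53  -0.19   0.285 93.4  ] [-0.808 -0.489 -0.917 -0.084]
[ 0.671 -0.121  0.285 93.4  ] [-0.966  0.403 -0.    -0.   ]
```

Emit:
carry_out(
  motion="-0.1 -0.1 -0.2 -0.03;-0.25 -0.2 -0.4 -0.06;-0.4 -0.3 -0.6 -0.08;-0.6 -0.4 -0.8 -0.08;-0.8 -0.49 -0.91 -0.08;-0.8 -0.49 -0.91 -0.08;-0.8 -0.49 -0.91 -0.08;-0.8 -0.49 -0.91 -0.08",
)

```text
time: 49.25
tool_pos: [0.529, -0.1895, 0.2843]
ee_rot: [3.14, -0.003, -3.094]
wrist_force: [-0.0, -0.1, -0.9]
width: 0.0351
finger_force: 30.0
```

Emit:
carry_out(
  motion="-0.2 0.08 0 0;-0.4 0.16 0 0;-0.6 0.24 0 0;-0.8 0.32 0 0;-0.97 0.39 0 0;-0.97 0.39 0 0;-0.97 0.39 0 0;-0.97 0.39 0 0",
)

```text
time: 50.05
tool_pos: [0.6714, -0.1251, 0.2866]
ee_rot: [-3.141, -0.0, -3.095]
wrist_force: [-0.6, -0.4, -1.1]
width: 0.0349
finger_force: 30.0
```

```bash
python3 -c "
from h import *
to(.671,-.123,.233,np.radians(93.4));print(robot.get_obs()['width'])"
```

```text
shares [0.002 0.014 0.357] turn -0.004002917817564135 q [-0.27  0.41  0.81 -0.    1.93 -1.88] tcp [ 0.6714 -0.1251  0.2866]
0.034900919728107216
```

Emit:
carry_out(
  motion="0 0.01 0.1 0;0 0.01 0.2 0;0 0.01 0.3 0;0 0.01 0.35 0;0 0.01 0.35 0;0 0.01 0.35 0;0 0.01 0.35 0;0 0.01 0.35 0",
)

```text
time: 50.85
tool_pos: [0.6729, -0.1237, 0.235]
ee_rot: [-3.141, 0.002, -3.095]
wrist_force: [-0.4, 0.3, -1.2]
width: 0.035
finger_force: 30.0
```

Emit:
carry_out(
  motion="0 0 0 0;0 0 0 0;0 0 0 0;0 0 0 0;0 0 -0.1 0;0 0 -0.2 0;0 0 -0.3 0;0 0 -0.35 0",
  grip=0.1,
)

```text
time: 51.65
tool_pos: [0.6729, -0.1236, 0.2881]
ee_rot: [-3.141, 0.003, -3.094]
wrist_force: [-0.6, -0.1, -0.1]
width: 0.0515
finger_force: 0.0
```

```bash
python3 - <<'E'
from h import *
trough('w16');s=snap('scene','s16')
a=load('s9')['image'].astype(int);b=s['image'].astype(int)
d=(abs(a-b).max(2)>40)
o=np.array([.664,.001,0]);X=np.array([.9982,.06,0]);Y=np.array([-.06,.9982,0])
C=o+.18*Y;q=proj(s,np.array([C+sx*.065*X+sy*.075*Y+[0,0,.05] for sx,sy in [(-1,-1),(-1,1),(1,1),(1,-1)]]));print(q)
m=np.zeros(d.shape,np.uint8);cv2.fillConvexPoly(m,q.astype(int),1);print(d[m>0].mean())
c=s['image'][:,:,::-1].copy();cv2.imwrite('pics/s16r.png',c)
O=np.array([.671,-.123,.285,93.4])
plan(O,[(.56,-.12,.285,93.4),(.55,.0445,.22,93.4),(.55,.0445,.125,93.4)])
E
```

```text
0.03 BLOCK 0.018 BLOCK 0.006 BLOCK -0.006 BLOCK -0.018 BLOCK -0.03 BLOCK -0.042 BLOCK -0.054 BLOCK -0.066 BLOCK -0.078 BLOCK -0.09 BLOCK -0.102 - -0.114 - -0.126 - -0.138 - 
[[346.01203968 214.07473204]
 [320.71018134 189.47059207]
 [351.25086667 177.61227559]
 [377.56796541 200.57718666]]
0.02543859649122807
[ 0.56  -0.12   0.285 93.4  ] [ 0.738  0.064 -0.    -0.   ]
[5.50e-01 4.45e-02 2.20e-01 9.34e+01] [ 0.002  1.099  0.433 -0.   ]
[5.50e-01 4.45e-02 1.25e-01 9.34e+01] [ 0.     0.     0.633 -0.   ]
```

Emit:
carry_out(
  motion="0.2 0 0 0;0.4 0 0 0;0.6 0 0 -0.004;0.7 0.06 0 -0.004;0.7 0.2 0 -0.004;0.7 0.4 0 -0.004;0.7 0.6 0 -0.004;0.7 0.6 0 -0.004",
  grip=0.2,
)

```text
time: 52.55
tool_pos: [0.5628, -0.0355, 0.2856]
ee_rot: [3.14, -0.001, -3.078]
wrist_force: [-0.8, -0.4, 0.2]
width: 0.0565
finger_force: 0.0
```

```bash
python3 -c "
from h import *
to(.5755,.046,.18,np.radians(93.4))"
```

```text
shares [-0.12   0.536  0.705] turn 0.0014729162645018932 q [-0.16  0.12  1.16  0.    1.86 -1.8 ] tcp [ 0.5628 -0.0355  0.2856]
```

Emit:
carry_out(
  motion="-0.06 0.3 0 0;-0.12 0.53 0 0;-0.12 0.53 0.3 0;-0.12 0.53 0.6 0;-0.12 0.53 0.7 0;-0.12 0.53 0.7 0;-0.12 0.53 0.7 0;-0.12 0.53 0.7 0",
)

```text
time: 53.35
tool_pos: [0.5783, 0.0414, 0.1845]
ee_rot: [-3.141, 0.006, -3.083]
wrist_force: [-0.5, -0.0, 0.0]
width: 0.0562
finger_force: 0.0
```

```bash
python3 - <<'E'
from h import *
np.set_printoptions(precision=4,suppress=True)
to(.5755,.046,.125,np.radians(93.4));w=snap('wrist','w17')
g=w['image'].max(2)
q=proj(w,[[.5497,.0445,.1465]])[0].astype(int);print(q)
m=((g<50)).astype(np.uint8);m[:, :240]=0;m[:,400:]=0
x=q[0]; col=g[120:300,x-3:x+4].mean(1).astype(int);print(list(col[::3]))
r=np.where(col<60)[0]+120;print(r.min(),r.max(),onz(w,[(x,r.min()),(x,r.max())],.142))
E
```

```text
shares [0.019 0.032 0.397] turn -9.907491821172288e-05 q [-0.03  0.15  1.32 -0.    1.66 -1.66] tcp [0.5783 0.0414 0.1845]
[332 179]
[np.int64(189), np.int64(140), np.int64(124), np.int64(110), np.int64(100), np.int64(108), np.int64(134), np.int64(136), np.int64(152), np.int64(141), np.int64(104), np.int64(101), np.int64(13), np.int64(18), np.int64(38), np.int64(42), np.int64(41), np.int64(42), np.int64(44), np.int64(42), np.int64(45), np.int64(43), np.int64(45), np.int64(46), np.int64(45), np.int64(45), np.int64(44), np.int64(144), np.int64(227), np.int64(222), np.int64(223), np.int64(222), np.int64(224), np.int64(187), np.int64(139), np.int64(121), np.int64(122), np.int64(93), np.int64(46), np.int64(54), np.int64(65), np.int64(65), np.int64(65), np.int64(64), np.int64(63), np.int64(67), np.int64(64), np.int64(64), np.int64(61), np.int64(130), np.int64(167), np.int64(120), np.int64(138), np.int64(137), np.int64(125), np.int64(114), np.int64(108), np.int64(122), np.int64(192), np.int64(188)]
154 263 [[0.5338 0.0432 0.142 ]
 [0.6117 0.0483 0.142 ]]
```

```bash
python3 - <<'E'
from h import *
w=load('w17');print(onz(w,[(332,200)],.1465),onz(w,[(332,218),(332,230)],.135),onz(w,[(332,218)],.15))
to(.5755,.046,.125)
E
```

```text
[[0.56381165 0.0450558  0.1465    ]] [[0.58019024 0.04639491 0.135     ]
 [0.58922914 0.04699344 0.135     ]] [[0.5752606  0.04573586 0.15      ]]
shares [0.019 0.031 0.396] turn None q [-0.03  0.15  1.32 -0.    1.66 -1.66] tcp [0.5783 0.0415 0.1845]
```

Emit:
carry_out(
  motion="0.02 0.03 0 0;0.02 0.03 0 0;0.02 0.03 0.05 0;0.02 0.03 0.05 0;0.02 0.03 0.05 0;0.02 0.03 0.05 0;0.02 0.03 0.05 0;0.02 0.03 0.05 0",
)

```text
time: 54.2
tool_pos: [0.5735, 0.0462, 0.1739]
ee_rot: [-3.142, 0.0, -3.082]
wrist_force: [0.1, -0.5, -0.9]
width: 0.0568
finger_force: 0.0
```

Emit:
carry_out(
  motion="-0.01 0 0.05 0;-0.01 0 0.1 0;-0.01 0 0.15 0;-0.01 0 0.2 0;-0.01 0 0.25 0;-0.01 0 0.3 0;-0.01 0 0.33 0;-0.01 0 0.33 0",
)

```text
time: 55.0
tool_pos: [0.5743, 0.0463, 0.1231]
ee_rot: [3.141, -0.002, -3.082]
wrist_force: [-0.2, 0.2, 0.1]
width: 0.0565
finger_force: 0.0
```

Emit:
carry_out(
  motion="0 0 0 0;0 0 0 0;0 0 0 0;0 0 0 0;0 0 0 0;0 0 0 0;0 0 0 0;0 0 0 0",
  grip=-1,
)

```text
time: 55.8
tool_pos: [0.575, 0.0463, 0.1244]
ee_rot: [-3.141, 0.0, -3.082]
wrist_force: [-0.1, 0.5, 0.1]
width: 0.0075
finger_force: 29.5
```

Emit:
carry_out(
  motion="0.07 0 0 0;0.14 0 0 0;0.21 0 0 0;0.28 0 0 0;0.35 0 0 0;0.42 0 0 0;0.49 0 0 0;0.52 0 0 0",
)

```text
time: 56.6
tool_pos: [0.4988, 0.0419, 0.1245]
ee_rot: [3.141, 0.007, -3.082]
wrist_force: [15.2, 2.8, -7.8]
width: 0.0077
finger_force: 28.5
```

Emit:
carry_out(
  motion="0 0 0 0;0.02 0 0 0;0.02 0 0 0;0.02 0 0 0;0.02 0 0 0;0.02 0 0 0;0.02 0 0 0;0.02 0 0 0",
)

```text
time: 57.4
tool_pos: [0.4988, 0.0419, 0.1245]
ee_rot: [3.141, 0.012, -3.082]
wrist_force: [14.6, 2.4, -7.3]
width: 0.0074
finger_force: 28.4
```

```bash
python3 - <<'E'
from h import *
s=snap('scene','s18')
s=s['image'].astype(int)
b=cv2.imread('pics/s18.png')[150:260,300:450];cv2.imwrite('pics/c18.png',cv2.resize(b,(800,587),interpolation=2))
E
```

```text
(no output)
```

View pics/c18.png

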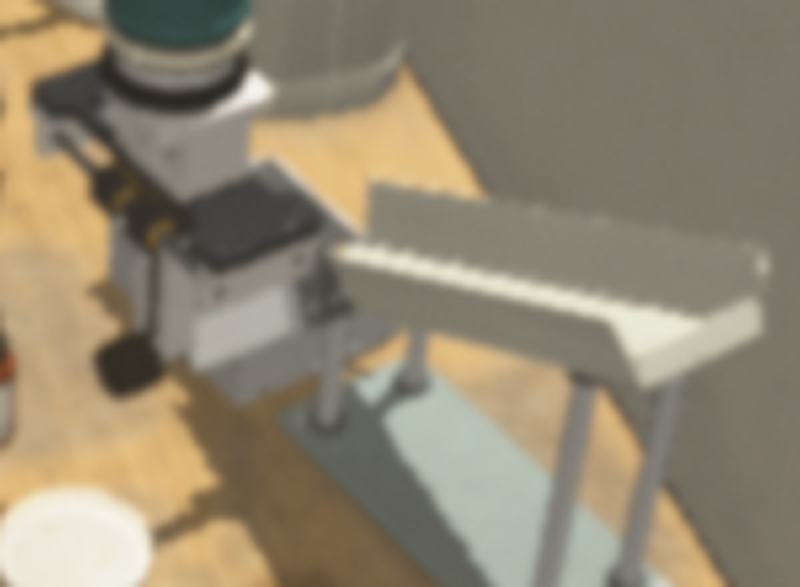

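Emit:
carry_out(
  motion="-0.02 0 0 0;-0.02 0 0 0;-0.02 0 0 0;-0.02 0 0 0;-0.02 0 0 0;0.1 0 0 0;0.2 0 0 0;0.33 0 0 0",
  grip=0.2,
)

```text
time: 58.25
tool_pos: [0.443, 0.0386, 0.1237]
ee_rot: [3.141, -0.003, -3.082]
wrist_force: [0.2, 0.4, 0.3]
width: 0.0564
finger_force: 0.0
```

Emit:
carry_out(
  motion="0 0 0 0;0 0 0 0;0 0 0 0;0 0 0 0;0 0 0 0;0 0 0 0;0 0 0 0;0 0 0 0",
  grip=-1,
)

```text
time: 59.05
tool_pos: [0.4447, 0.0385, 0.1242]
ee_rot: [-3.142, -0.0, -3.082]
wrist_force: [-0.4, 0.1, 0.1]
width: 0.0008
finger_force: 0.0
```

```bash
python3 - <<'E'
from h import *
o=np.array([.664,.001,0]);X=np.array([.9982,.06,0]);Y=np.array([-.06,.9982,0])
w=snap('wrist','w19');s=snap('scene','s19')
for n,c in (('w',w),('s',s)):
    im=c['image'].astype(int);m=(im[:,:,0]-im[:,:,2]>55)
    for y in (.1,.06,.03,0,-.03,-.06):
        r=[]
        for x in (-.02,0,.02):
            q=proj(c,o+x*X+y*Y+[0,0,.075+.51*(.12-y)+.02])[0].astype(int);r.append(im[q[1],q[0]].tolist() if 0<=q[1]<400 and 0<=q[0]<640 else None)
        print(n,y,r)
to(.55,.045,.125)
E
```

```text
w 0.1 [None, None, None]
w 0.06 [None, None, None]
w 0.03 [None, None, None]
w 0 [None, None, None]
w -0.03 [None, None, None]
w -0.06 [None, None, None]
s 0.1 [[95, 94, 87], [149, 138, 121], [152, 142, 121]]
s 0.06 [[212, 208, 188], [180, 175, 157], [134, 129, 115]]
s 0.03 [[203, 198, 179], [187, 182, 164], [134, 130, 116]]
s 0 [[169, 164, 147], [174, 169, 152], [135, 131, 117]]
s -0.03 [[203, 198, 179], [185, 181, 162], [135, 131, 116]]
s -0.06 [[194, 190, 171], [163, 159, 142], [135, 131, 117]]
shares [-0.704  0.001 -0.005] turn None q [-0.04 -0.12  1.72  0.    1.54 -1.67] tcp [0.4447 0.0385 0.1242]
```

Emit:
carry_out(
  motion="-0.07 0 0 0;-0.14 0 0 0;-0.21 0 0 0;-0.28 0 0 0;-0.35 0 0 0;-0.42 0 0 0;-0.48 0 0 0;-0.48 0 0 0",
)

```text
time: 59.95
tool_pos: [0.516, 0.0426, 0.1238]
ee_rot: [-3.141, -0.004, -3.082]
wrist_force: [-5.4, -0.7, 1.0]
width: 0.0006
finger_force: 2.3
```

Emit:
carry_out(
  motion="-0.03 0 0 0;-0.06 0 0 0;-0.09 0 0 0;-0.11 0 0 0;-0.12 0 0 0;-0.12 0 0 0;-0.12 0 0 0;-0.12 0 0 0",
)

```text
time: 60.75
tool_pos: [0.5276, 0.0433, 0.1239]
ee_rot: [-3.141, -0.017, -3.082]
wrist_force: [-19.5, -2.6, 10.7]
width: 0.0001
finger_force: 10.1
```

Emit:
carry_out(
  motion="0.1 0 0 0;0.1 0 -0.3 0;0.1 0 -0.6 0;0.1 0 -0.85 0.04;0.1 0.1 -0.85 0.08;0.1 0.2 -0.85 0.12;0.1 0.3 -0.85 0.16;0.1 0.4 -0.85 0.2",
)

```text
time: 61.55
tool_pos: [0.5172, 0.1038, 0.252]
ee_rot: [3.14, 0.002, 2.568]
wrist_force: [-0.1, -0.2, -0.2]
width: 0.0002
finger_force: 0.0
```

Emit:
carry_out(
  motion="0 0 0 0.04;0 0 0 0.08;0 0 0 0.12;0 0 0 0.16;0 0 0 0.2;0 0 0 0.24;0 0 0 0.28;0 0 0 0.3",
  grip=0.1,
)

```text
time: 62.35
tool_pos: [0.5172, 0.1033, 0.2519]
ee_rot: [3.139, -0.001, 1.627]
wrist_force: [0.0, 0.2, -0.2]
width: 0.0515
finger_force: 0.0
```

```bash
python3 - <<'E'
from h import *
np.set_printoptions(precision=4,suppress=True)
to(.583,.1765,.12,.06);w=snap('wrist','w20')
o=np.array([.664,.001,0]);X=np.array([.9982,.06,0]);Y=np.array([-.06,.9982,0]);C=o+.18*Y
print(proj(w,np.array([C+sx*.065*X+sy*.075*Y+[0,0,.05] for sx,sy in [(-1,-1),(-1,1),(1,1),(1,-1)]])))
im=w['image'].astype(int);m=((im[:,:,0]-im[:,:,2]>45)&(im[:,:,0]>90)).astype(np.uint8)
q=proj(w,np.array([C+sx*.06*X+sy*.07*Y+[0,0,.03] for sx,sy in [(-1,-1),(-1,1),(1,1),(1,-1)]]))
k=np.zeros_like(m);cv2.fillConvexPoly(k,q.astype(int),1);mm=m*k
n,l,st,c=cv2.connectedComponentsWithStats(cv2.morphologyEx(mm,cv2.MORPH_OPEN,np.ones((3,3))))
print(mm.sum()/k.sum(),st[1:],)
# ascii of region
x0,x1=int(q[:,0].min())-25,int(q[:,0].max())+25;y0,y1=int(q[:,1].min())-25,int(q[:,1].max())+15
for v in range(max(y0,0),min(y1,400),8): print(''.join('#' if m[v,u] else ('.' if im[v,u].mean()>120 else ' ') for u in range(max(x0,0),min(x1,640),4)))
E
```

```text
shares [0.462 0.464 0.881] turn -0.0011648712559089675 q [0.09 0.03 1.32 0.   1.79 0.03] tcp [0.5172 0.1033 0.2519]
[[390.3775 178.396 ]
 [396.8115  35.0456]
 [522.2877  35.572 ]
 [504.343  178.1125]]
0.46706279342723006 [[ 421   44   62   64 3403]
 [ 423  112   61   57 2922]]
..########################################
.#########################################
...#######.#.#.#####..####################
####### .                          ....###
.       .     ###############         .###
#       .     ###############         .###
#       .     ##############.         .###
.       .       # ####### #.         .####
#       ....    #############        .####
#      ....     #############        .####
       ....    ##############        #####
       ....     ### #########       .#####
       ..... . #### ######.         .#####
       ....    #############.       .#####
       ....    #############        ######
#      ...     # ####### ###       .######
       ..       #############      .######
       .        ##############     .######
             .  ##############     #    .#
             ...................        .#
              ..................         #
```

Emit:
carry_out(
  motion="0.1 0.1 0 0;0.2 0.2 0 0;0.3 0.3 0 0;0.4 0.4 0.2 0;0.46 0.46 0.4 0;0.46 0.46 0.6 0;0.46 0.46 0.8 0;0.46 0.46 0.8 0",
  grip=-0.36,
)

```text
time: 63.2
tool_pos: [0.5782, 0.1757, 0.1258]
ee_rot: [-3.132, 0.001, 1.632]
wrist_force: [-0.3, 0.3, -0.2]
width: 0.03
finger_force: 0.0
```

```bash
python3 - <<'E'
from h import *
np.set_printoptions(precision=4,suppress=True,linewidth=200)
to(.583,.1765,.0775,.06);w=load('w20');im=w['image'].astype(int)
for c0 in (428,452,470): print([int(im[v,c0-8:c0+8].mean()) for v in range(30,182,3)])
w=snap('wrist','w21')
o=np.array([.664,.001,0]);X=np.array([.9982,.06,0]);Y=np.array([-.06,.9982,0]);C=o+.18*Y
print(proj(w,np.array([C+sx*.065*X+sy*.075*Y+[0,0,.05] for sx,sy in [(-1,-1),(-1,1),(1,1),(1,-1)]])))
im=w['image'].astype(int);m=((im[:,:,0]-im[:,:,2]>45)&(im[:,:,0]>90))
for v in range(40,330,8): print(''.join('#' if m[v,u] else ('.' if im[v,u].mean()>120 else ' ') for u in range(280,600,4)))
E
```

```text
shares [0.004 0.036 0.322] turn 0.000310772527685137 q [0.2  0.24 1.34 0.   1.57 0.14] tcp [0.5782 0.1757 0.1258]
[147, 143, 135, 212, 61, 132, 151, 155, 148, 146, 150, 157, 154, 139, 91, 91, 118, 118, 109, 116, 126, 122, 130, 135, 125, 112, 106, 179, 105, 130, 125, 117, 137, 139, 143, 157, 81, 107, 102, 112, 108, 113, 99, 112, 113, 119, 128, 212, 212, 212, 214]
[146, 140, 138, 209, 59, 144, 179, 166, 158, 160, 168, 171, 175, 166, 110, 154, 173, 169, 171, 173, 173, 170, 145, 148, 159, 156, 103, 219, 160, 172, 170, 180, 179, 173, 175, 150, 126, 138, 146, 143, 134, 114, 131, 159, 143, 132, 104, 217, 216, 216, 216]
[153, 154, 153, 212, 58, 147, 149, 147, 155, 174, 186, 178, 172, 177, 138, 129, 156, 153, 157, 162, 167, 174, 187, 178, 163, 147, 171, 183, 126, 155, 159, 158, 153, 164, 171, 175, 165, 125, 125, 130, 147, 152, 135, 158, 137, 127, 120, 220, 220, 220, 220]
[[337.244  289.2142]
 [339.669  103.1889]
 [518.6054 104.059 ]
 [492.6841 289.8335]]
.#...##################################..###..####....##########################
...#....##############################......########...####
[... 2107 characters left out ...]
#################   
               .           ############# #####       .######################    
                            ##################.      .#####################     
                             #################       .####################      
                                                    .###################        
                                                            .##########         
                                                            .#########          
                            ###                             .########           
                              #                                                 
                              #
```

Emit:
carry_out(
  motion="0 0.01 0.1 0;0 0.01 0.2 0;0 0.01 0.3 0;0 0.01 0.31 0;0 0.01 0.31 0;0 0.01 0.31 0;0 0.01 0.31 0;0 0.01 0.31 0",
)

```text
time: 64.05
tool_pos: [0.5827, 0.176, 0.0861]
ee_rot: [3.14, -0.0, 1.63]
wrist_force: [0.8, 0.1, -0.7]
width: 0.0306
finger_force: 0.0
```

Emit:
carry_out(
  motion="0 0 0 0;0 0 0 0;0 0 0 0;0 0 0 0;0 0 0 0;0 0 0 0;0 0 0 0;0 0 0 0",
  grip=-1,
)

```text
time: 64.85
tool_pos: [0.5827, 0.176, 0.0854]
ee_rot: [3.14, -0.0, 1.63]
wrist_force: [2.3, -0.0, 0.3]
width: 0.0084
finger_force: 30.0
```

Emit:
carry_out(
  motion="0 0 -0.02 0;0 0 -0.04 0;0 0 -0.05 0;0 0 -0.05 0;0 0 -0.05 0;0 0 -0.05 0;0 0 -0.05 0;0 0 -0.05 0",
)

```text
time: 65.65
tool_pos: [0.5823, 0.176, 0.093]
ee_rot: [3.141, -0.0, 1.631]
wrist_force: [0.4, -0.1, -0.4]
width: 0.0005
finger_force: 0.0
```

Emit:
carry_out(
  motion="0 0 0 0;0 0 0 0;0 0 0 0;0 0 -0.1 0;0 0 -0.2 0;0 0 -0.4 0;0 0 -0.4 0;0 0 -0.4 0",
  grip=-0.36,
)

```text
time: 66.45
tool_pos: [0.5832, 0.1762, 0.1549]
ee_rot: [3.137, -0.001, 1.63]
wrist_force: [-0.5, 0.3, -0.2]
width: 0.0299
finger_force: 0.0
```

```bash
python3 - <<'E'
from h import *
np.set_printoptions(precision=4,suppress=True,linewidth=200)
w=snap('wrist','w22');to(.583,.1765,.0775,.06)
o=np.array([.664,.001,0]);X=np.array([.9982,.06,0]);Y=np.array([-.06,.9982,0]);C=o+.18*Y
print(proj(w,np.array([C+sx*.065*X+sy*.075*Y+[0,0,.05] for sx,sy in [(-1,-1),(-1,1),(1,1),(1,-1)]])))
print('tab',proj(w,np.array([C-(.065+a)*X+b*Y+[0,0,.095] for a in (0,.01) for b in (-.025,.025)])))
im=w['image'].astype(int);m=((im[:,:,0]-im[:,:,2]>45)&(im[:,:,0]>90))
for v in range(60,340,7): print(v,''.join('#' if m[v,u] else ' .:-=+*@'[min(7,int(im[v,u].mean())//32)] for u in range(280,560,3)))
E
```

```text
shares [0.003 0.004 0.505] turn -8.344054763875384e-05 q [ 0.2   0.23  1.3  -0.    1.62  0.14] tcp [0.5823 0.176  0.1532]
[[329.3541 273.4941]
 [330.2007 103.816 ]
 [490.3723 104.2948]
 [470.5716 273.0393]]
tab [[330.8306 240.6193]
 [331.2247 175.4737]
 [317.5871 240.6344]
 [317.3045 175.4786]]
60 ==#=====##########################################===########=################################
67 ========######################################################################################
74 =========#####################################################################################
81 =========###=#################################################################################
88 ====#===##==###########################=====##################################################
95 ========#==############=###=====#######====###################################################
102 =======#=#=##############=======#================#############################################
109 =========##:::::*+************************************************@+*#########################
116 =======-::::::
[... 2449 characters left out ...]
:::::::
291 .   :::::::::::::::::---@+    --:::::                                :*##############.::::::::
298     ::::::::::::::::::::@+.   ::--:--                                  -###########:::::::::::
305    :::::::::::::::::::::@++    :--::: .. .   .                 .         -########.:::::::::::
312    :::::::::::::::::::::@++  . ::-::-:.:#       .            .             :#####.::::::::::::
319   .:::::::::::::::::::::@++-   ::---:::.#  .                                .:#-.:::::::::::::
326 .........:....:::...........::::.......:##                   .                 ..::.::::......
333 ::::::::::::::::::::::::::::::::::......##  ....................................::::::::::....
```

Emit:
carry_out(
  motion="0 -0.02 0.15 0;0 -0.02 0.3 0;0 -0.02 0.4 0;0 -0.02 0.47 0;0 -0.02 0.51 0;0 -0.02 0.51 0;0 -0.02 0.51 0;0 -0.02 0.51 0",
)

```text
time: 67.3
tool_pos: [0.58, 0.176, 0.0775]
ee_rot: [3.139, -0.0, 1.631]
wrist_force: [0.0, 0.8, 0.3]
width: 0.0299
finger_force: 0.0
```

Emit:
carry_out(
  motion="0 0 0 0;0 0 0 0;0 0 0 0;0 0 0 0;0 0 0 0;0 0 0 0;0 0 0 0;0 0 0 0",
  grip=-1,
)

```text
time: 68.1
tool_pos: [0.5793, 0.1758, 0.0766]
ee_rot: [3.141, -0.0, 1.63]
wrist_force: [-2.0, -0.2, 3.2]
width: 0.0095
finger_force: 30.0
```

Emit:
carry_out(
  motion="0 0 -0.01 0;0 0 -0.02 0;0 0 -0.03 0;0 0 -0.04 0;0 0 -0.05 0;0 0 -0.05 0;0 0 -0.05 0;0 0 -0.05 0",
)

```text
time: 68.9
tool_pos: [0.5788, 0.1757, 0.0834]
ee_rot: [-3.141, 0.0, 1.631]
wrist_force: [-0.6, -0.3, -5.7]
width: 0.0097
finger_force: 30.4
```

Emit:
carry_out(
  motion="0.05 0 0 0;0.1 0 0 0;0.18 0 0 0;0.26 0 0 0;0.34 0 0 0;0.42 0 0 0;0.5 0 0 0;0.55 0 0 0",
)

```text
time: 69.7
tool_pos: [0.5741, 0.2598, 0.0837]
ee_rot: [3.142, -0.001, 1.632]
wrist_force: [0.1, -0.5, -6.0]
width: 0.0099
finger_force: 30.4
```

Emit:
carry_out(
  motion="0.03 0 -0.03 0;0.05 0 -0.06 0;0.05 0 -0.1 0;0.05 0 -0.14 0;0.05 0 -0.17 0;0.05 0 -0.17 0;0.05 0 -0.17 0;0.05 0 -0.17 0",
)

```text
time: 70.5
tool_pos: [0.5735, 0.2654, 0.1088]
ee_rot: [-3.141, 0.0, 1.63]
wrist_force: [0.1, -0.1, -5.7]
width: 0.0097
finger_force: 30.7
```

```bash
python3 -c "
from h import *
to(.391,.363,.1,.06);print(robot.get_obs()['wrist_force'],robot.get_obs()['width'])"
```

```text
shares [ 0.722 -1.176  0.06 ] turn -0.00017695089037501825 q [ 0.34  0.3   1.3  -0.    1.55  0.28] tcp [0.5735 0.2654 0.1088]
[ 0.07848846 -0.09919345 -5.7171987 ] 0.00967516279991627
```

Emit:
carry_out(
  motion="0.05 -0.08 0 0;0.1 -0.16 0 0;0.17 -0.28 0 0;0.24 -0.4 0 0;0.31 -0.52 0 0;0.38 -0.62 0 0;0.43 -0.7 0 0;0.46 -0.75 0 0",
)

```text
time: 71.3
tool_pos: [0.4559, 0.3288, 0.1094]
ee_rot: [3.141, -0.0, 1.632]
wrist_force: [0.4, 0.3, -6.2]
width: 0.0096
finger_force: 30.9
```

Emit:
carry_out(
  motion="0.04 -0.06 0 0;0.08 -0.13 0 0;0.14 -0.22 0 0;0.19 -0.31 0 0;0.23 -0.38 0 0;0.26 -0.42 0 0;0.26 -0.43 0 0;0.26 -0.43 0 0",
)

```text
time: 72.1
tool_pos: [0.3908, 0.3628, 0.1094]
ee_rot: [3.141, 0.0, 1.631]
wrist_force: [0.3, 0.4, -7.4]
width: 0.0097
finger_force: 30.7
```

```bash
python3 -c "
from h import *
to(.391,.363,.079,.06);print(robot.get_obs()['wrist_force'],robot.get_obs()['width'])
w=snap('wrist','w23')"
```

```text
shares [0.001 0.001 0.202] turn 6.536075430987878e-06 q [ 0.64  0.08  1.55 -0.    1.51  0.58] tcp [0.3908 0.3628 0.1094]
[ 0.31608492  0.44365755 -7.40252785] 0.009732849816374138
```

Emit:
carry_out(
  motion="0 0 0.04 0;0 0 0.08 0;0 0 0.12 0;0 0 0.16 0;0 0 0.18 0;0 0 0.2 0;0 0 0.21 0;0 0 0.21 0",
)

```text
time: 72.95
tool_pos: [0.3907, 0.3632, 0.0787]
ee_rot: [3.141, -0.001, 1.631]
wrist_force: [-4.7, -0.3, 2.4]
width: 0.0096
finger_force: 30.0
```

Emit:
carry_out(
  motion="0 0 0 0;0 0 0 0;0 0 0 0;0 0 0 0;0 0 0 0;0 0 -0.1 0;0 0 -0.3 0;0 0 -0.6 0",
  grip=-0.36,
)

```text
time: 73.75
tool_pos: [0.3894, 0.3618, 0.1668]
ee_rot: [-3.137, 0.003, 1.63]
wrist_force: [-0.1, -0.5, -0.1]
width: 0.0303
finger_force: 0.0
```

Emit:
carry_out(
  motion="-0.1 0 -0.2 0;-0.2 0 -0.4 0;-0.3 0 -0.6 0;-0.3 0 -0.7 0;-0.3 0 -0.7 0;-0.3 0 -0.7 0;-0.3 0 -0.7 0;-0.3 0 -0.7 0",
)

```text
time: 74.55
tool_pos: [0.3928, 0.3178, 0.2711]
ee_rot: [-3.139, 0.002, 1.631]
wrist_force: [-0.2, 0.8, 0.3]
width: 0.03
finger_force: 0.0
```

```bash
python3 - <<'E'
from h import *
np.set_printoptions(precision=4,suppress=True,linewidth=200)
print(robot.get_obs()['tool_pos'])
w=snap('wrist','w24')
X=np.array([.9982,.06,0]);Y=np.array([-.06,.9982,0]);C=np.array([.461,.367,0.002])
P=np.array([C+sx*.065*X+sy*.075*Y+[0,0,.05] for sx,sy in [(-1,-1),(-1,1),(1,1),(1,-1)]])
q=proj(w,P);print(q);print('mat corners',proj(w,[[.35,.355,.002],[.435,.478,.002],[.486,.257,.002],[.5746,.382,.002]]))
s=snap('scene','s24');print(proj(s,P))
im=w['image'].astype(int);m=((im[:,:,0]-im[:,:,2]>45)&(im[:,:,0]>90))
for v in range(max(0,int(q[:,1].min())-40),min(400,int(q[:,1].max())+50),6): print(v,''.join('#' if m[v,u] else ' .:-=+*@'[min(7,int(im[v,u].mean())//32)] for u in range(max(0,int(q[:,0].min())-60),min(640,int(q[:,0].max())+60),3)))
E
```

```text
[0.3928 0.3178 0.2711]
[[329.6449 195.1015]
 [330.3537  61.5523]
 [449.6123  61.9598]
 [438.2231 195.2743]]
mat corners [[293.1307 132.7708]
 [367.9679  33.5536]
 [390.2866 211.957 ]
 [469.9782 122.4681]]
[[267.5783 199.0503]
 [247.6154 176.0286]
 [279.7884 164.9715]
 [300.9628 186.4945]]
21 ::::::::::::..##############====#####################===##==##=========#=: ...#=
27 :.::::::::::.:#################=#####################===#=====#==========: ..-==
33 -::::.:::::..###################=#####################===##=##=========#: ...#==
39 ..:.:.:::::.#################=##...######################===##=========#: ..:=##
45 ::.:::::::..################=##......#################=======#=======: ..::...:#
51 .......:::.##################..........################====##======...*++++++= .
57 ::::::.:...################:.............:################==##====..-++++++++++ 
63 ::::::::..###########*********+++**++++++++++++**++++++++++==##==: .+++++++++++.
69 :::::.::.#########--.@:::..:::#################::::::::::::*#####: .*++++++*++=.
75 :::::.:..######::::..****=---:##################**-
[... 1705 characters left out ...]
####################
201  ..:#####===========================:........===============##=#################
207 .............. .:======================....=======##=======#####################
213 .############....===================#====-#========#+=======#########=##==######
219 .################========================================############====#======
225 #################==================-======================#########=========#===
231 @@@####-:#######=============-=========================###########=##===========
237 ++::::--.=@#####*=====#===== :::::-:=====================########===============
243 =:--:::: .@#####============  ::-:-::==============-======#####============#====
```

```bash
python3 -c "
from bench import robot
print(robot.close_job())"
```

```text
the job is handed in; nothing more can be done
None
```

The chute test is done and handed in at about 75 s of the 210 s: all four blocks went down the chute into the tray, the gate is pushed home again, and the loaded tray stands in the middle of the mat; I saw no contact with the dropper bottle, petri dish or hand lens.

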